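# Ready a calorimeter batch: right the fallen bottles, ease out the case, start

### The arm

A 6-joint arm with a two-finger parallel gripper is mounted at the origin on the work surface. World frame = base frame: x ahead of the robot, y to its left, z up, the work surface at z = 0. Lengths are in m, angles in rad, forces in N, time in s.
With the tool pointing down it reaches from about 0.225 to 0.875 m from the base axis. Payload 3.4 kg.
Tool frame: the origin (TCP) lies midway between the tips of the shut fingers; the grasp point (between the pads) lies 19 mm behind it; z points along the fingers, y is the line along which they close (so a half turn about z gives the same grasp; the last joint's range is limited). The gripper opens to 85 mm and grips with 20 to 120 N. Pads are 22 mm wide; open, the fingers measure 114 mm over their backs; the gripper's body (76 mm by 85 mm) begins 54 mm behind the grasp point. The pads swing forward as they close: fully open they stand 13 mm farther back than shut.
Start: joints at [-1.454, 0.276, 1.505, -0, 1.361, -0.121], TCP at [0.135, -0.559, 0.231] pointing down, gripper open.
Joint ranges: [-2.89, 2.89], [-0.75, 2.08], [0.22, 2.7], [-1.18, 4.32], [0.11, 2.71], [-2.7, 2.7]. Speed limits (rad/s): [2.57, 2.57, 3.14, 3.14, 3.14, 3.14].

### API

Orientations are given as a 3x3 rotation matrix whose columns are the frame's x, y, z axes.
In Python, from bench import r gives the robot as it stands.
- The arm moves only by the tool drive_tool, never from a script. Its argument "commands" is a list of rows, each an object with "dr": the turn, a rotation vector about the tool's x, y, z in degrees, a list of three; "translation": the shift along the tool's x, y, z in m, a list of three; "claw": the closure in counts, from 0 (fully open) to 255 (shut). In form: [{"dr": [rx, ry, rz], "translation": [x, y, z], "claw": claw}, ...]. A call has exactly 10 rows; each row shifts and turns the commanded pose from where the row before left it, along the tool's axes as they then stand; what a row does not reach is not made up. A row lasts 1/12 s, in which the tool goes at most 41.7 mm and 7.16 degrees, less where a joint would pass 70% of its speed; a pose out of reach is approached as far as the arm can. A call is refused whole if a number of a shift passes 0.0417 or a number of a turn 7.16, either way. A call with a gripper value outside its range is refused whole. The fingers move at their own pace and stop on an object; "squeeze" is the grip in N (left out, the last holds). Time passes only in rows, so rows that do not move let the fingers close, or fill a call up. It gives the time, the measured TCP pose, the force, the opening and the grip force at its end, in the units of the state.
- r.get_obs(): the state, without advancing time (a new reading comes with each control period).
- r.get_image(name): name is "scene" or "top" or "wrist"; returns a dict with "img" (400x640x3 uint8, blue, green, red), "intrinsics" (3x3 intrinsics, pixels), "xyz" and "attitude" of the camera in the world; the wrist camera has in their place "mount" (4x4, takes a point from camera to tool coordinates, whose origin is the TCP and whose axes are the flange's). Camera axes: x right, y down, z forward; pixel columns grow to the right and rows downward; lengths in m; the calibration is good to about 2 mm. A picture is of the moment at which its call begins: read the wrist's pose just before it. There is no depth.
- r.sign_off(): hands the job in; it is judged then, once.
The state is a dict: "t": time; "qpos": joint angles; "joint_velocities": joint speeds; "tau": joint torques, N m; "tool_pos": TCP position; "ee_rot": TCP orientation; "force": force on the tool from outside, world axes, zero at the start; "moment": the same for the moment, N m; "width": opening from 0.0 (shut) to 1.0 (fully open); "grip_force": force on a finger pad.
Only numpy, scipy, OpenCV 4.12 (cv2) and the standard library are available. Lean on these libraries where they do the work, as an engineer would, in place of code of your own. Each camera call takes 0.05 s, during which the arm holds its last target. There are 200 camera calls.

### The job

Get the next calorimeter batch ready: pick up every fallen sample bottle and stand it upright, cap up, wholly on the flat loading tray, and ease the low middle case out of its tight row and set it upright, wholly on the tray too. When everything stands still on the tray, press the start button fully down and let it go. Leave the two taller cases standing and do not disturb the bowl, the jar or the brush.

Things in the scene. Friction and masses are not known exactly. Their poses are not given: they have to be found in the camera images.
- bottle1: white plastic sample bottle, square body 44 x 44 x 78 mm, round grey cap 32 mm across; 102 mm high in all, 0.10 to 0.20 kg. Origin on its axis, 45 mm above the underside; +z along the axis to the cap. Starts lying on a flat side on the bench (origin 22 mm up), cap roughly away from the robot. Three or all four of the bottles are there; absent ones have no pose
- bottle2: white plastic sample bottle, square body 44 x 44 x 78 mm, round grey cap 32 mm across; 102 mm high in all, 0.10 to 0.20 kg. Origin on its axis, 45 mm above the underside; +z along the axis to the cap. Starts lying on a flat side on the bench (origin 22 mm up), cap roughly away from the robot. Three or all four of the bottles are there; absent ones have no pose
- bottle3: white plastic sample bottle, square body 44 x 44 x 78 mm, round grey cap 32 mm across; 102 mm high in all, 0.10 to 0.20 kg. Origin on its axis, 45 mm above the underside; +z along the axis to the cap. Starts lying on a flat side on the bench (origin 22 mm up), cap roughly away from the robot. Three or all four of the bottles are there; absent ones have no pose
- bottle4: white plastic sample bottle, square body 44 x 44 x 78 mm, round grey cap 32 mm across; 102 mm high in all, 0.10 to 0.20 kg. Origin on its axis, 45 mm above the underside; +z along the axis to the cap. Starts lying on a flat side on the bench (origin 22 mm up), cap roughly away from the robot. Three or all four of the bottles are there; absent ones have no pose
- case: low crucible case: loose grey metal case 90 x 36 mm, 45 mm high, 0.14 to 0.28 kg; origin at its underside's centre, x along its length, z up. Starts as the middle of three cases side by side on the mat, gaps under 1 mm: its 36 mm width cannot be gripped until it is slid lengthwise out of the row (it slides freely), and its length is more than the gripper opens
- tall_case_a: tall neighbour case: loose closed grey metal case 90 x 36 mm, 60 mm high, 0.3 kg, standing beside the low one; origin at the centre of its underside, x along its 90 mm length, z up; it starts on the low case's +y side
- tall_case_b: tall neighbour case: loose closed grey metal case 90 x 36 mm, 60 mm high, 0.3 kg, standing beside the low one; origin at the centre of its underside, x along its 90 mm length, z up; it starts on the low case's -y side
- mat: thin fixed black rubber mat under the three cases, 130 x 128 mm, 4 mm thick; origin at the centre of its underside, x along the cases' length
- tray: fixed flat loading tray on the bench, steel with a black rubber top, no rim: 150 mm (its x) by 500 mm (its y), 8 mm thick; origin at the centre of its underside, z up
- start_top (a point): centre of the top of the start button, a grey round push button 32 mm across on a white housing fixed on the bench to the left or right of the tray; pressed straight down
- start (a joint): travel of the start button: 0 released, 0.006 m fully down; a spring needs 5 N for full travel and returns it
- bowl: white ceramic bowl, 90 mm across, 45 mm high, origin at the centre of its underside; bystander, on the other hand of the tray from the start button
- jar: amber glass jar with black cap, 60 mm across, 90 mm high, origin at the centre of its underside; bystander off the tray's left (+y) end
- brush: hand brush lying on the bench on the bench off the tray's right (-y) end; bystander

How it is judged:
On the way, in this order (a step that is already met when the one before it is completed fails the run):
1. every bottle present and the low case stand upright and still on the tray (x of bottle1 in the frame of tray between -0.06 and 0.06 m and y of bottle1 in the frame of tray between -0.235 and 0.235 m and z of bottle1 in the frame of tray between 0.047 and 0.059 m and angle between each of bottle1, bottle2, bottle3, bottle4, case's own z axis and vertical below 0.12 rad and linear speed of each of bottle1, bottle2, bottle3, bottle4, case below 0.02 m/s and x of bottle2 in the frame of tray between -0.06 and 0.06 m and y of bottle2 in the frame of tray between -0.235 and 0.235 m and z of bottle2 in the frame of tray between 0.047 and 0.059 m and x of bottle3 in the frame of tray between -0.06 and 0.06 m and y of bottle3 in the frame of tray between -0.235 and 0.235 m and z of bottle3 in the frame of tray between 0.047 and 0.059 m and x of bottle4 in the frame of tray between -0.06 and 0.06 m and y of bottle4 in the frame of tray between -0.235 and 0.235 m and z of bottle4 in the frame of tray between 0.047 and 0.059 m and x of case in the frame of tray between -0.06 and 0.06 m and y of case in the frame of tray between -0.235 and 0.235 m and z of case in the frame of tray between 0.003 and 0.014 m), for 0.3 s.
2. then the start button is pressed fully down (value of joint start above 0.0045 m), for 0.05 s.
At the end, for the whole second after the job is handed in: Every bottle present (cap up) and the low case stand within 0.12 rad of upright, at rest, underside on the tray (6 mm), centre within 60 mm (tray x) and 235 mm (tray y) of its centre; the button is released; both taller cases stand upright (0.2 rad) (all of step 1 and angle between each of tall_case_a, tall_case_b's own z axis and vertical below 0.2 rad and value of joint start below 0.0015 m); the robot touches nothing.
It fails at once if the bowl is moved by more than 30 mm (distance of bowl from where it was at the start of the episode above 0.03 m).
It fails at once if the jar is moved by more than 30 mm (distance of jar from where it was at the start of the episode above 0.03 m).
It fails at once if the brush is moved by more than 30 mm (distance of brush from where it was at the start of the episode above 0.03 m).
It fails at once if a taller case is knocked over (angle between any of tall_case_a, tall_case_b's own z axis and vertical above 0.8 rad).
Of bottle1, bottle2, bottle3, bottle4 only 3 to 4 are there at a start; the rules pass over those that are not, and their reading is None.
At some moment in a run one of bottle1, bottle2, bottle3, bottle4 may be knocked a few centimetres aside while the robot is not near it.
Once in a run the grip may slacken for a moment while it holds something.
It also fails if it takes over 210 s, if anything falls off the work surface, if the arm or the gripper's body presses on something with over 40 N, if the wrist force passes 120 N, or if a joint passes its speed limit or range.

## Working session

There is one attempt and no reset: what is moved stays moved. The work goes in short steps, Python scripts to look and compute and a tool call to move; the robot and the scene stay as the last step left them, time stands still between calls to the robot, and variables do not carry over. Pictures are saved under pics/ and viewed, at most 14 in all, crops included, and the job is handed in when it is done.

Besides the shell and the picture viewer there is one more tool, called after ">>>" by a JSON object that holds its "fn" and its "kwargs", one argument or row to a line. drive_tool: Moves the arm, as the interface text tells. Its arguments: {"type":"object","properties":{"commands":{"type":"array"},"squeeze":{"type":"number"}},"required":["commands"]}

```bash
mkdir -p pics; ls; python3 - <<'E'
from bench import r
import cv2,numpy as np
np.set_printoptions(precision=4,suppress=True)
o=r.get_obs();print({k:np.round(v,3) for k,v in o.items()})
for n in ("top","scene"):
    d=r.get_image(n);cv2.imwrite(f"pics/{n}0.png",d["img"]);print(n,d["intrinsics"],d["xyz"],d["attitude"])
d=r.get_image("wrist");print(d["intrinsics"],d["mount"])
E
```

```text
pics
{'t': np.float64(0.0), 'qpos': array([-1.454,  0.277,  1.506, -0.   ,  1.361, -0.121]), 'joint_velocities': array([ 0.001, -0.001,  0.001,  0.001, -0.   ,  0.001]), 'tau': array([ -0.002, -41.678, -24.581,  -0.   ,   0.011,  -0.   ]), 'tool_pos': array([ 0.135, -0.558,  0.23 ]), 'ee_rot': array([[ 0.972,  0.236, -0.   ],
       [ 0.236, -0.972,  0.002],
       [ 0.   , -0.002, -1.   ]]), 'force': array([ 0.615,  0.436, -0.126]), 'moment': array([-0.016,  0.042,  0.   ]), 'grip_force': np.float64(0.0), 'width': np.float64(0.998)}
top [[364.054    0.     321.8495]
 [  0.     364.054  200.1781]
 [  0.       0.       1.    ]] [ 0.4665 -0.0027  0.9753] [[ 0.0001 -0.9908  0.1356]
 [-1.      0.001   0.0082]
 [-0.0083 -0.1356 -0.9907]]
scene [[361.5213   0.     322.4143]
 [  0.     361.5213 194.1581]
 [  0.       0.       1.    ]] [ 1.0951 -0.2144  0.8886] [[ 0.417   0.7568 -0.5033]
 [ 0.9088 -0.3542  0.2204]
 [-0.0115 -0.5494 -0.8355]]
[[319.6228   0.     325.3936]
 [  0.     319.6228 200.0689]
 [  0.       0.       1.    ]] [[-0.0004 -0.9519 -0.3064  0.0776]
 [ 1.     -0.0004 -0.0001  0.0008]
 [-0.     -0.3064  0.9519 -0.1422]
 [ 0.      0.      0.      1.    ]]
```

View pics/top0.png

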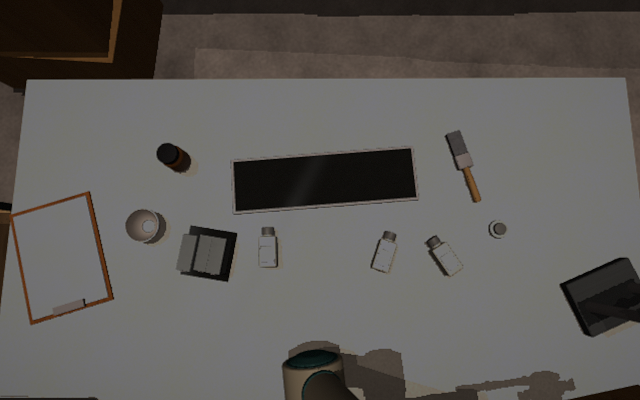

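View pics/scene0.png

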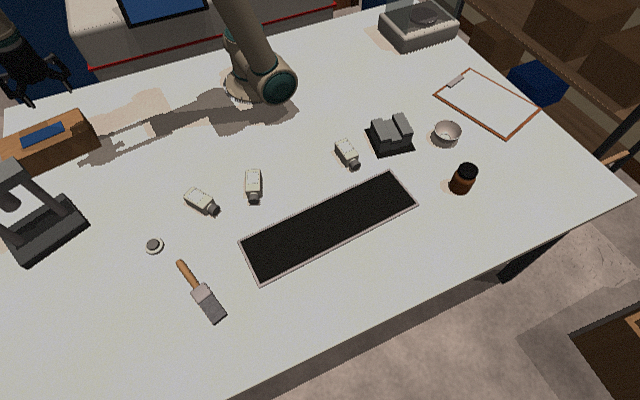

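Top view: three bottles at about (267,247), (384,252) and (445,255), with caps facing away from the robot. The button is at (498,229), the tray has corners (232,160), (413,147), (417,200) and (234,213), and the case row is near (207,254). Next I'll take an enlarged crop.

```bash
cat > h.py <<'E'
from bench import r
import cv2,numpy as np
np.set_printoptions(precision=4,suppress=True)
def cam(n):
    o=r.get_obs(); d=r.get_image(n); K=np.array(d["intrinsics"])
    if n=="wrist":
        T=np.eye(4);T[:3,:3]=o["ee_rot"];T[:3,3]=o["tool_pos"];M=T@np.array(d["mount"])
        return d["img"],K,M[:3,:3],M[:3,3]
    return d["img"],K,np.array(d["attitude"]),np.array(d["xyz"])
def ray(c,uv,z):
    _,K,R,p=c
    uv=np.atleast_2d(np.array(uv,float)); v=np.c_[uv,np.ones(len(uv))]@np.linalg.inv(K).T@R.T
    return p+v*((z-p[2])/v[:,2])[:,None]
def proj(c,X):
    _,K,R,p=c; q=(np.atleast_2d(X)-p)@R@K.T; return q[:,:2]/q[:,2:]
E
python3 - <<'E'
from h import *
c=cam("top");im=c[0]
print("tray",ray(c,[(232,160),(413,147),(417,200),(234,213)],.008)[:,:2])
print("btn",ray(c,[(499,228)],.03)[:,:2])
print("mat",ray(c,[(195,225),(237,233),(230,281),(180,275)],.004)[:,:2])
cr=im[205:290,165:285];cr=np.clip(cv2.resize(cr,None,fx=4,fy=4,interpolation=cv2.INTER_CUBIC)*1.5,0,255)
c2=im[205:290,360:480];c2=np.clip(cv2.resize(c2,None,fx=2.6,fy=2.6,interpolation=cv2.INTER_CUBIC)*1.2,0,255)
c2=cv2.copyMakeBorder(c2,0,cr.shape[0]-c2.shape[0],0,0,cv2.BORDER_CONSTANT)
cv2.imwrite("pics/c1.png",np.hstack([cr,c2]))
hsv=cv2.cvtColor(im,cv2.COLOR_BGR2HSV);print(im[247,267],im[252,384],im[255,445],im[270,330])
E
```

```text
tray [[ 0.7098  0.2505]
 [ 0.7452 -0.2436]
 [ 0.5991 -0.2493]
 [ 0.5645  0.2403]]
btn [[ 0.5229 -0.4525]]
mat [[0.5327 0.3448]
 [0.5113 0.2315]
 [0.386  0.2459]
 [0.4014 0.3781]]
[114 117 118] [118 118 118] [115 118 118] [113 118 119][ WARN:0@0.470] global loadsave.cpp:1063 imwrite_ Unsupported depth image for selected encoder is fallbacked to CV_8U.
```

View pics/c1.png

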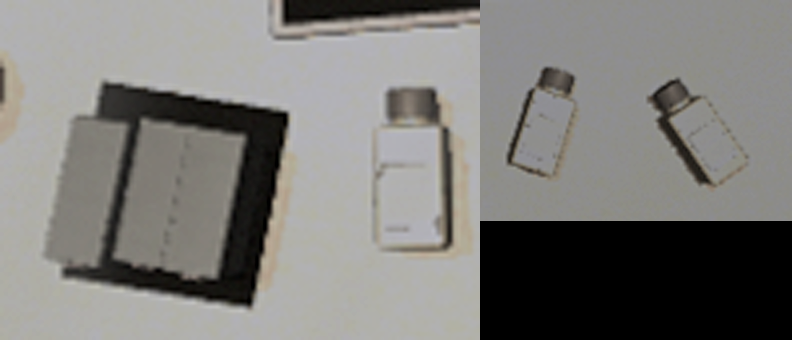

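Crop 1: tall case a covers about (75–130, 118–265) with a dark gap beside it. The low case's top is around x 140–185 and tall b is at 185–245. Row yaw is about -10°. Bottle A's body runs (376,125)–(445,248) with its cap at (412,104), and there are two more bottles on the right. Next I'll compute rough poses.

```bash
python3 - <<'E'
from h import *
import json
c=cam("top")
f=lambda P,x0,y0,s,ox: [((x-ox)/s+x0,y/s+y0) for x,y in P]
A=f([(376,125),(445,125),(445,248),(376,248)],165,205,4,0)
B=f([(528,90),(576,100),(556,178),(510,163)],360,205,2.6,480)
C=f([(668,122),(718,95),(748,158),(712,185)],360,205,2.6,480)
for n,P in zip("ABC",(A,B,C)):
    w=ray(c,P,.04)[:,:2]; d=(w[0]+w[1]-w[2]-w[3])/2
    print(n,"body centre",w.mean(0),"len",np.linalg.norm(d),"yaw deg",np.degrees(np.arctan2(d[1],d[0])))
m=f([(100,82),(288,112),(252,306),(62,278)],165,205,4,0);w=ray(c,m,.004)[:,:2]
d=w[0]+w[1]-w[2]-w[3];print("mat",w.mean(0),"yaw",np.degrees(np.arctan2(d[1],d[0])))
t=f([(247,132),(218,280),(140,118),(112,264)],165,205,4,0)
print("b right edge",ray(c,t[:2],.064)[:,:2],"low left edge",ray(c,t[2:],.049)[:,:2])
a=f([(75,117),(130,120),(102,266),(48,260)],165,205,4,0);print("a top",ray(c,a,.064)[:,:2], ray(c,a,.064).mean(0))
E
```

```text
A body centre [0.4626 0.1432] len 0.0775723780737662 yaw deg 1.1657529443865
B body centre [ 0.4515 -0.1527] len 0.07555750479413305 yaw deg -15.499183887400694
C body centre [ 0.4445 -0.3167] len 0.06896028419601624 yaw deg 28.627278779084204
mat [0.4575 0.3044] yaw -8.523918323417748
b right edge [[0.4961 0.2423]
 [0.4054 0.257 ]] low left edge [[0.5055 0.3148]
 [0.4142 0.3282]]
a top [[0.5055 0.3505]
 [0.5036 0.3159]
 [0.4139 0.329 ]
 [0.4175 0.3626]] [0.4601 0.3395 0.064 ]
```

>>> {"fn": "drive_tool", "kwargs": {
  "commands": [
    {"dr":[0,0,0],"translation":[0.036,-0.016,-0.003],"claw":0},
    {"dr":[0,0,0],"translation":[0.036,-0.016,-0.003],"claw":0},
    {"dr":[0,0,0],"translation":[0.036,-0.016,-0.003],"claw":0},
    {"dr":[0,0,0],"translation":[0.036,-0.016,-0.003],"claw":0},
    {"dr":[0,0,0],"translation":[0.036,-0.016,-0.003],"claw":0},
    {"dr":[0,0,0],"translation":[0.036,-0.016,-0.003],"claw":0},
    {"dr":[0,0,0],"translation":[0.036,-0.016,-0.003],"claw":0},
    {"dr":[0,0,0],"translation":[0.036,-0.016,-0.003],"claw":0},
    {"dr":[0,0,0],"translation":[0.036,-0.016,-0.003],"claw":0},
    {"dr":[0,0,0],"translation":[0.036,-0.016,-0.003],"claw":0}
  ],
  "squeeze": 60
}}

```text
t: 1.08
tool_pos: [0.4489, -0.317, 0.2615]
ee_rot: [[0.972, 0.236, 0.0], [0.236, -0.972, -0.0], [0.0, 0.0, -1.0]]
force: [0.7, -1.1, -0.1]
width: 0.998
grip_force: 0.0
```

>>> {"fn": "drive_tool", "kwargs": {
  "commands": [
    {"dr":[0,0,-7],"translation":[0,0,0],"claw":0},
    {"dr":[0,0,-7],"translation":[0,0,0],"claw":0},
    {"dr":[0,0,0],"translation":[0,0,0],"claw":0},
    {"dr":[0,0,0],"translation":[0,0,0],"claw":0},
    {"dr":[0,0,0],"translation":[0,0,0],"claw":0},
    {"dr":[0,0,0],"translation":[0,0,0],"claw":0},
    {"dr":[0,0,0],"translation":[0,0,0],"claw":0},
    {"dr":[0,0,0],"translation":[0,0,0],"claw":0},
    {"dr":[0,0,0],"translation":[0,0,0],"claw":0},
    {"dr":[0,0,0],"translation":[0,0,0],"claw":0}
  ]
}}

```text
t: 1.92
tool_pos: [0.4475, -0.3187, 0.2613]
ee_rot: [[0.886, 0.463, 0.0], [0.463, -0.886, -0.0], [0.0, 0.0, -1.0]]
force: [0.3, -0.3, 0.2]
width: 1.002
grip_force: 0.0
```

```bash
cat >> h.py <<'E'
import pickle,os
def log():
    o=r.get_obs();L=pickle.load(open("log.p","rb")) if os.path.exists("log.p") else []
    L.append((o["qpos"],o["tool_pos"],o["ee_rot"]));pickle.dump(L,open("log.p","wb"))
    print("t",round(float(o["t"]),2),"q",o["qpos"],"p",o["tool_pos"],"z",o["ee_rot"][:,2],"xaz",np.degrees(np.arctan2(o["ee_rot"][1,0],o["ee_rot"][0,0])));return o
E
python3 - <<'E'
from h import *
log();c=cam("wrist");cv2.imwrite("pics/w1.png",c[0])
E
```

```text
t 1.92 q [-0.7456  0.2216  1.5057 -0.      1.4142  0.3438] p [ 0.4475 -0.3187  0.2613] z [ 0.0001 -0.0001 -1.    ] xaz 27.581236068025966
```

View pics/w1.png

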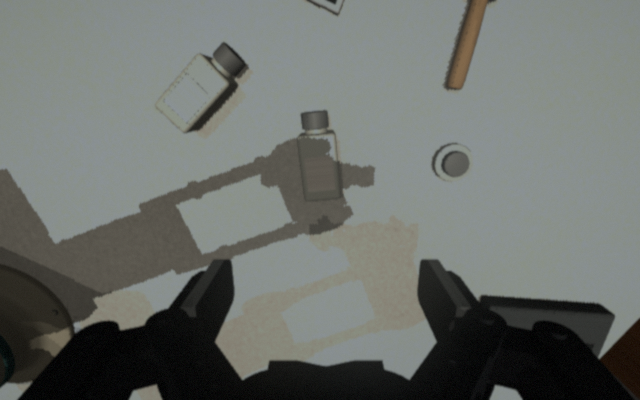

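>>> {"fn": "drive_tool", "kwargs": {
  "commands": [
    {"dr":[0,7,0],"translation":[0,0,-0.01],"claw":0},
    {"dr":[0,7,0],"translation":[0,0,-0.01],"claw":0},
    {"dr":[0,7,0],"translation":[0,0,0],"claw":0},
    {"dr":[0,7,0],"translation":[0,0,0],"claw":0},
    {"dr":[0,7,0],"translation":[0,0,0],"claw":0},
    {"dr":[0,7,0],"translation":[0,0,0],"claw":0},
    {"dr":[0,7,0],"translation":[0,0,0],"claw":0},
    {"dr":[0,7,0],"translation":[0,0,0],"claw":0},
    {"dr":[0,0,0],"translation":[0,0,0],"claw":0},
    {"dr":[0,0,0],"translation":[0,0,0],"claw":0}
  ]
}}

```text
t: 2.8
tool_pos: [0.4457, -0.3199, 0.28]
ee_rot: [[0.499, 0.461, 0.734], [0.256, -0.887, 0.384], [0.828, -0.004, -0.56]]
force: [-0.3, 0.1, 0.2]
width: 0.998
grip_force: 0.0
```

```bash
python3 -c "
from h import *
log()"
```

```text
t 2.8 q [-1.3423  0.2471  1.848   0.937   1.47   -0.5645] p [ 0.4457 -0.3199  0.28  ] z [ 0.7338  0.384  -0.5605] xaz 27.132018371183527
```

Wrist view: bottle C's body is centred near (320,165) with its cap at (315,118), so its axis nearly matches tool x. Bottle B is at (200,90) and the button at (454,162). I'll finish the tilt test in free air.

>>> {"fn": "drive_tool", "kwargs": {
  "commands": [
    {"dr":[0,7,0],"translation":[0,0,0],"claw":0},
    {"dr":[0,7,0],"translation":[0,0,0],"claw":0},
    {"dr":[0,7,0],"translation":[0,0,0],"claw":0},
    {"dr":[0,7,0],"translation":[0,0,0],"claw":0},
    {"dr":[0,6,0],"translation":[0,0,0],"claw":0},
    {"dr":[0,0,0],"translation":[0,0,0],"claw":0},
    {"dr":[0,0,0],"translation":[0,0,0],"claw":0},
    {"dr":[0,0,0],"translation":[0,0,0],"claw":0},
    {"dr":[0,0,0],"translation":[0,0,0],"claw":0},
    {"dr":[0,0,0],"translation":[0,0,0],"claw":0}
  ]
}}

```text
t: 3.63
tool_pos: [0.4469, -0.3185, 0.2829]
ee_rot: [[0.0, 0.465, 0.885], [0.006, -0.885, 0.465], [1.0, 0.005, -0.003]]
force: [-0.8, 0.4, -0.9]
width: 0.999
grip_force: 0.0
```

```bash
cat > fk.py <<'E'
import numpy as np,pickle
from scipy.optimize import least_squares
from scipy.spatial.transform import Rotation as Ro
def fk(q,k,full=False):
    # k: h1, lat, L2, a3(perp elbow), L4, a5x, d6, latw
    Ry=lambda a:Ro.from_euler('y',a); Rz=lambda a:Ro.from_euler('z',a)
    R=Rz(q[0]);p=R.apply([k[8],k[1],k[0]])
    R=R*Ry(q[1]);p=p+R.apply([0,0,k[2]])
    R=R*Ry(q[2]);p=p+R.apply([k[3],0,k[4]])
    R=R*Rz(q[3]);R=R*Ry(q[4]);w=p.copy();p=p+R.apply([k[5],k[7],k[6]])
    R=R*Rz(q[5]);return (p,R,w)
if __name__=="__main__":
    L=pickle.load(open("log.p","rb"))
    # orientation check
    for q,p,R in L:
        A=fk(q,np.zeros(9))[1].as_matrix(); print(np.round(A.T@R,2).tolist())
    f=lambda k:np.concatenate([fk(q,k)[0]-p for q,p,R in L]+[0.001*(k-np.array([.3,0,.4,0,.4,0,.3,0,0]))])
    s=least_squares(f,[.3,0,.4,0,.4,0,.3,0,0]);print(np.round(s.x,4),[np.round(np.linalg.norm(fk(q,s.x)[0]-p),4) for q,p,R in L]);np.save("k.npy",s.x)
E
python3 -c "
from h import *
log()"; python3 fk.py
```

```text
t 3.63 q [-1.4597  0.5492  2.0387  1.2482  1.7608 -1.0536] p [ 0.4469 -0.3185  0.2829] z [ 0.8853  0.4651 -0.0031] xaz 86.25582085287293
[[0.0, -1.0, -0.0], [1.0, 0.0, 0.0], [-0.0, -0.0, 1.0]]
[[0.0, -1.0, 0.0], [1.0, -0.0, 0.0], [-0.0, 0.0, 1.0]]
[[0.0, -1.0, 0.0], [1.0, 0.0, 0.0], [-0.0, 0.0, 1.0]]
[ 0.1368  0.0694  0.6297  0.0604  0.4211  0.      0.3645 -0.      0.    ] [np.float64(0.0), np.float64(0.0), np.float64(0.0)]
```

>>> {"fn": "drive_tool", "kwargs": {
  "commands": [
    {"dr":[0,-7,0],"translation":[0,0,0],"claw":0},
    {"dr":[0,-7,0],"translation":[0,0,0],"claw":0},
    {"dr":[0,-7,0],"translation":[0,0,0],"claw":0},
    {"dr":[0,-7,0],"translation":[0,0,0],"claw":0},
    {"dr":[0,-7,0],"translation":[0,0,0],"claw":0},
    {"dr":[0,-7,0],"translation":[0,0,0],"claw":0},
    {"dr":[0,-7,0],"translation":[0,0,0],"claw":0},
    {"dr":[0,-7,0],"translation":[0,0,0],"claw":0},
    {"dr":[0,-7,0],"translation":[0,0,0],"claw":0},
    {"dr":[0,-7,0],"translation":[0,0,0],"claw":0}
  ]
}}

```text
t: 4.47
tool_pos: [0.4462, -0.3193, 0.2852]
ee_rot: [[0.834, 0.462, 0.303], [0.437, -0.887, 0.149], [0.337, 0.008, -0.941]]
force: [0.6, -0.1, -1.2]
width: 1.005
grip_force: 0.0
```

>>> {"fn": "drive_tool", "kwargs": {
  "commands": [
    {"dr":[0,-7,0],"translation":[0,0,0],"claw":0},
    {"dr":[0,-7,0],"translation":[0,0,0],"claw":0},
    {"dr":[0,-7,0],"translation":[0,0,0],"claw":0},
    {"dr":[0,-7,0],"translation":[0,0,0],"claw":0},
    {"dr":[0,-6,0],"translation":[0,0,0],"claw":0},
    {"dr":[0,-6,0],"translation":[0,0,0],"claw":0},
    {"dr":[0,0,0],"translation":[0,0,0],"claw":0},
    {"dr":[0,0,0],"translation":[0,0,0],"claw":0},
    {"dr":[0,0,0],"translation":[0,0,0],"claw":0},
    {"dr":[0,0,0],"translation":[0,0,0],"claw":0}
  ]
}}

```text
t: 5.3
tool_pos: [0.4455, -0.3196, 0.2825]
ee_rot: [[0.834, 0.462, -0.301], [0.434, -0.887, -0.159], [-0.34, 0.002, -0.94]]
force: [-0.0, 0.4, -0.1]
width: 1.003
grip_force: 0.0
```

```bash
cat >> h.py <<'E'
def plan(xy,yaw,z,tilt=-20):
    """tool-frame shift/turn from the present pose to: tool x azimuth yaw, tilted about tool y by tilt, TCP at xy,z"""
    from scipy.spatial.transform import Rotation as Ro
    o=r.get_obs();y=np.radians(yaw)
    D=np.array([[np.cos(y),np.sin(y),0],[np.sin(y),-np.cos(y),0],[0,0,-1.]])
    T=D@Ro.from_euler('y',tilt,degrees=True).as_matrix();R=o["ee_rot"]
    print("turn deg",Ro.from_matrix(R.T@T).as_rotvec(degrees=True),"shift before turn",R.T@(np.array([*xy,z])-o["tool_pos"]),"after",T.T@(np.array([*xy,z])-o["tool_pos"]),"t",round(float(o["t"]),1))
E
python3 - <<'E'
from h import *
log();c=cam("wrist");cv2.imwrite("pics/w2.png",c[0])
y=np.radians(27.58);R=np.array([[np.cos(y),np.sin(y),0],[np.sin(y),-np.cos(y),0],[0,0,-1.]])
M=np.array([[-0.0004,-0.9519,-0.3064,0.0776],[1,-0.0004,-0.0001,0.0008],[0,-0.3064,0.9519,-0.1422]])
c1=(None,c[1],R@M[:,:3],np.array([.4475,-.3187,.2613])+R@M[:,3])
w=ray(c1,[(302,135),(338,133),(342,198),(305,200),(315,118),(454,162)],.042);d=w[0]+w[1]-w[2]-w[3]
print("C",w[:4].mean(0),np.degrees(np.arctan2(d[1],d[0])),"cap",w[4],"btn",w[5])
print("C proj in now",proj(c,[w[:4].mean(0)]))
E
python3 fk.py | tail -1
```

```text
t 5.3 q [-0.5539  0.3208  1.3667 -0.2982  1.6324  0.5453] p [ 0.4455 -0.3196  0.2825] z [-0.3008 -0.1588 -0.9404] xaz 27.476567921945918
C [ 0.4464 -0.3154  0.042 ] 30.387669255940512 cap [ 0.4921 -0.2834  0.042 ] btn [ 0.5222 -0.4466  0.042 ]
C proj in now [[321.4893  90.622 ]]
[ 0.1368  0.0694  0.6297  0.0604  0.4211 -0.      0.3645 -0.      0.    ] [np.float64(0.0), np.float64(0.0), np.float64(0.0), np.float64(0.0)]
```

View pics/w2.png

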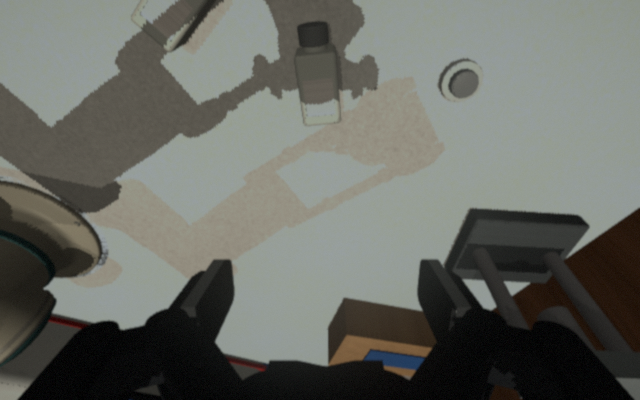

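C's body centre is (0.446,-0.315), yaw about 30°, and it projects to (320,90) where it is seen in this view. The kinematics are identified too. Now for the grasp.

```bash
python3 -c "
from h import *
plan((.446,-.3155),30,.012)"
```

```text
turn deg [-0.7517 -0.0986 -2.3868] shift before turn [ 0.0944 -0.004   0.2535] after [ 0.095  -0.0034  0.2533] t 5.3
```

>>> {"fn": "drive_tool", "kwargs": {
  "commands": [
    {"dr":[-0.75,-0.1,-2.4],"translation":[0,0,0],"claw":0},
    {"dr":[0,0,0],"translation":[0.0136,-0.0005,0.036],"claw":0},
    {"dr":[0,0,0],"translation":[0.0136,-0.0005,0.036],"claw":0},
    {"dr":[0,0,0],"translation":[0.0136,-0.0005,0.036],"claw":0},
    {"dr":[0,0,0],"translation":[0.0136,-0.0005,0.036],"claw":0},
    {"dr":[0,0,0],"translation":[0.0136,-0.0005,0.036],"claw":0},
    {"dr":[0,0,0],"translation":[0.0136,-0.0005,0.036],"claw":0},
    {"dr":[0,0,0],"translation":[0.0136,-0.0004,0.0373],"claw":0},
    {"dr":[0,0,0],"translation":[0,0,0],"claw":0},
    {"dr":[0,0,0],"translation":[0,0,0],"claw":0}
  ]
}}

```text
t: 6.18
tool_pos: [0.4446, -0.3148, 0.0102]
ee_rot: [[0.812, 0.5, -0.302], [0.471, -0.866, -0.169], [-0.346, -0.005, -0.938]]
force: [0.1, -0.4, 0.3]
width: 1.0
grip_force: 0.0
```

>>> {"fn": "drive_tool", "kwargs": {
  "commands": [
    {"dr":[0,0,0],"translation":[0,0,0],"claw":200},
    {"dr":[0,0,0],"translation":[0,0,0],"claw":200},
    {"dr":[0,0,0],"translation":[0,0,0],"claw":200},
    {"dr":[0,0,0],"translation":[0,0,0],"claw":200},
    {"dr":[0,0,0],"translation":[0,0,0],"claw":200},
    {"dr":[0,0,0],"translation":[0,0,0],"claw":200},
    {"dr":[0,0,0],"translation":[0,0,0],"claw":200},
    {"dr":[0,0,0],"translation":[0,0,0],"claw":200},
    {"dr":[0,0,0],"translation":[0,0,0],"claw":200},
    {"dr":[0,0,0],"translation":[0,0,0],"claw":200}
  ],
  "squeeze": 60
}}

```text
t: 7.02
tool_pos: [0.448, -0.3152, 0.0132]
ee_rot: [[0.813, 0.502, -0.295], [0.471, -0.865, -0.173], [-0.342, 0.002, -0.94]]
force: [0.5, 1.4, 7.3]
width: 0.508
grip_force: 62.3
```

```bash
python3 -c "
from h import *
o=log();print(o['width'],o['grip_force'])
c=cam('wrist');cv2.imwrite('pics/w3.png',c[0])
"
```

```text
t 7.02 q [-0.5399  0.5437  1.7361 -0.3512  1.0618  0.7084] p [ 0.448  -0.3152  0.0132] z [-0.295  -0.1734 -0.9396] xaz 30.101999794288496
0.5078191790071082 62.3499870300293
```

```bash
cat >> h.py <<'E'
from scipy.spatial.transform import Rotation as Ro
from scipy.optimize import least_squares
import fk as FK
LO=np.array([-2.89,-.75,.22,-1.18,.11,-2.7]);HI=np.array([2.89,2.08,2.7,4.32,2.71,2.7]);K=np.load("k.npy") if os.path.exists("k.npy") else None
def ik(p,R,q0):
    def f(q):
        a,b,_=FK.fk(q,K);return np.r_[(a-p)*5,(Ro.from_matrix(R).inv()*b*Ro.from_euler('z',90,degrees=True)).as_rotvec()]
    s=least_squares(f,np.clip(q0,LO+.01,HI-.01),bounds=(LO,HI));return s.x,np.abs(s.fun).max(),FK.fk(s.x,K)[2]
TC=np.array([.6546,-.0005]);TY=np.radians(4.1)
def tray(x,y): return TC+np.array([x*np.cos(TY)-y*np.sin(TY),x*np.sin(TY)+y*np.cos(TY)])
def down(yaw,tilt):
    y=np.radians(yaw);D=np.array([[np.cos(y),np.sin(y),0],[np.sin(y),-np.cos(y),0],[0,0,-1.]]);return D@Ro.from_euler('y',tilt,degrees=True).as_matrix()
def hold(body,yaw):
    """call at grasp: bottle origin and rotation in the tool frame"""
    o=r.get_obs();R=o["ee_rot"];y=np.radians(yaw);ax=np.array([np.cos(y),np.sin(y),0])
    b=np.array([*body,.022])+.006*ax;bt=R.T@(b-o["tool_pos"]);bt[1]=0
    axt=R.T@ax;axt[1]=0;np.save("hold.npy",np.r_[bt,axt/np.linalg.norm(axt)]);print("hold",bt,axt)
def place(tx,ty,az,clear=0.002):
    h=np.load("hold.npy");tilt0=np.degrees(np.arctan2(h[5],h[3]))  # axis angle in tool xz
    # need R@axt = up with tool y horizontal; tool z azimuth az
    th=np.arctan2(h[3],-h[5]) # tool pitch
    T=down(az,0)
    best=min((abs((T@Ro.from_euler('y',a,degrees=True).as_matrix()@h[3:])[2]-1),a) for a in np.arange(40,140,.25));a=best[1]
    R=T@Ro.from_euler('y',a,degrees=True).as_matrix();p=np.r_[tray(tx,ty),.053+clear]-R@h[:3]
    q,e,w=ik(p,R,np.array([-1,.5,1.9,1.2,1.5,-.5]));print("place tilt",a,"TCP",p,"z",R[:,2],"ik",q,"err",round(e,4),"wrist",w);return p,R
def go(p,R):
    o=r.get_obs();C=o["ee_rot"];print("turn",Ro.from_matrix(C.T@R).as_rotvec(degrees=True),"shift_before",C.T@(p-o["tool_pos"]),"shift_after",R.T@(p-o["tool_pos"]))
E
python3 fk.py|tail -1; python3 - <<'E'
from h import *
hold((.446,-.3155),30)
for az in (10,30,50):
    place(0,-.185,az)
p,R=place(0,-.185,30);go(p,R)
E
```

```text
[ 0.1368  0.0694  0.6297  0.0604  0.4211  0.      0.3645 -0.      0.    ] [np.float64(0.0), np.float64(0.0), np.float64(0.0), np.float64(0.0), np.float64(0.0)]
hold [ 0.0009  0.     -0.0097] [ 0.9396  0.     -0.3423]
place tilt 70.0 TCP [ 0.6765 -0.1835  0.0508] z [ 0.9254  0.1632 -0.342 ] ik [-0.7887  0.7427  2.2904  2.1424  1.1613 -1.4737] err 0.0 wrist [ 0.3392 -0.243   0.1755]
place tilt 70.0 TCP [ 0.6755 -0.1806  0.0508] z [ 0.8138  0.4698 -0.342 ] ik [-0.8832  0.7593  2.0534  1.6082  1.1883 -1.2201] err 0.0 wrist [ 0.3788 -0.3519  0.1755]
place tilt 70.0 TCP [ 0.6735 -0.1783  0.0508] z [ 0.604   0.7198 -0.342 ] ik [-0.8812  0.8201  1.7732  1.2333  1.3667 -1.02  ] err 0.0 wrist [ 0.4533 -0.4407  0.1755]
place tilt 70.0 TCP [ 0.6755 -0.1806  0.0508] z [ 0.8138  0.4698 -0.342 ] ik [-0.8832  0.7593  2.0534  1.6082  1.1883 -1.2201] err 0.0 wrist [ 0.3788 -0.3519  0.1755]
turn [ 0.0464 90.015   0.197 ] shift_before [ 0.2355 -0.0021 -0.1258] shift_after [ 0.1258 -0.0028  0.2355]
```

View pics/w3.png

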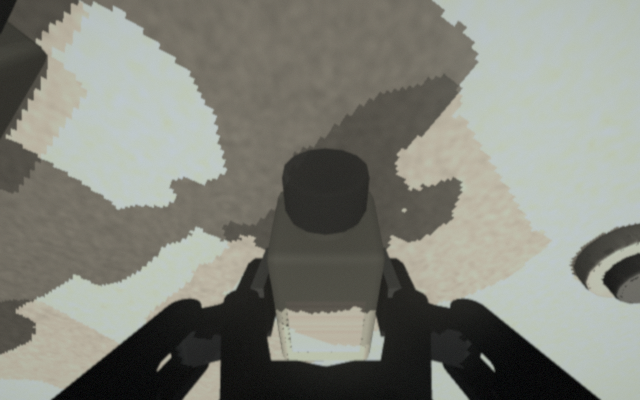

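The bottle is gripped centrally between the pads. I'll lift it, turn it upright, and carry it to above the tray.

>>> {"fn": "drive_tool", "kwargs": {
  "commands": [
    {"dr":[0,0,0],"translation":[-0.0051,0,-0.0141],"claw":200},
    {"dr":[0,0,0],"translation":[-0.0103,0,-0.0282],"claw":200},
    {"dr":[0,0,0],"translation":[-0.0103,0,-0.0282],"claw":200},
    {"dr":[0,0,0],"translation":[-0.0103,0,-0.0282],"claw":200},
    {"dr":[0,0,0],"translation":[-0.0103,0,-0.0282],"claw":200},
    {"dr":[0,0,0],"translation":[-0.0051,0,-0.0141],"claw":200},
    {"dr":[0,6,0],"translation":[0,0,0],"claw":200},
    {"dr":[0,6,0],"translation":[0,0,0],"claw":200},
    {"dr":[0,6,0],"translation":[0,0,0],"claw":200},
    {"dr":[0,6,0],"translation":[0,0,0],"claw":200}
  ]
}}

```text
t: 7.9
tool_pos: [0.4476, -0.3147, 0.1626]
ee_rot: [[0.862, 0.503, 0.064], [0.502, -0.864, 0.035], [0.073, 0.002, -0.997]]
force: [-1.3, 1.5, -2.0]
width: 0.505
grip_force: 61.3
```

>>> {"fn": "drive_tool", "kwargs": {
  "commands": [
    {"dr":[0,6,0],"translation":[0,0,0],"claw":200},
    {"dr":[0,6,0],"translation":[0,0,0],"claw":200},
    {"dr":[0,6,0],"translation":[0,0,0],"claw":200},
    {"dr":[0,6,0],"translation":[0,0,0],"claw":200},
    {"dr":[0,6,0],"translation":[0,0,0],"claw":200},
    {"dr":[0,6,0],"translation":[0,0,0],"claw":200},
    {"dr":[0,6,0],"translation":[0,0,0],"claw":200},
    {"dr":[0,6,0],"translation":[0,0,0],"claw":200},
    {"dr":[0,6,0],"translation":[0,0,0],"claw":200},
    {"dr":[0,6,0],"translation":[0,0,0],"claw":200}
  ]
}}

```text
t: 8.73
tool_pos: [0.4464, -0.3159, 0.1615]
ee_rot: [[0.378, 0.501, 0.779], [0.222, -0.865, 0.449], [0.899, 0.003, -0.438]]
force: [0.2, 0.6, -1.5]
width: 0.507
grip_force: 61.4
```

>>> {"fn": "drive_tool", "kwargs": {
  "commands": [
    {"dr":[0,6,0],"translation":[0,0,0],"claw":200},
    {"dr":[0,0,0],"translation":[0,0,0],"claw":200},
    {"dr":[0,0,0],"translation":[0.0015,0,0.02],"claw":200},
    {"dr":[0,0,0],"translation":[0.0015,0,0.03],"claw":200},
    {"dr":[0,0,0],"translation":[0.0015,0,0.036],"claw":200},
    {"dr":[0,0,0],"translation":[0.0015,0,0.036],"claw":200},
    {"dr":[0,0,0],"translation":[0.0015,0,0.036],"claw":200},
    {"dr":[0,0,0],"translation":[0.0015,0,0.036],"claw":200},
    {"dr":[0,0,0],"translation":[0.0015,0,0.03],"claw":200},
    {"dr":[0,0,0],"translation":[0.0015,0,0.03],"claw":200}
  ]
}}

```text
t: 9.57
tool_pos: [0.6585, -0.1912, 0.0857]
ee_rot: [[0.298, 0.504, 0.811], [0.175, -0.864, 0.472], [0.938, 0.001, -0.346]]
force: [0.7, -0.2, -1.5]
width: 0.508
grip_force: 65.6
```

```bash
python3 - <<'E'
from h import *
o=log();print(o['width'],o['grip_force'])
p,R=place(0,-.185,30);go(p,R)
c=cam('scene');cv2.imwrite('pics/s2.png',c[0][130:330,90:410])
E
```

```text
t 9.57 q [-0.9215  0.6888  2.0521  1.5387  1.1997 -1.1436] p [ 0.6585 -0.1912  0.0857] z [ 0.8108  0.4724 -0.3456] xaz 30.441630849880376
0.5079349783751899 65.62082290649414
place tilt 70.0 TCP [ 0.6755 -0.1806  0.0508] z [ 0.8138  0.4698 -0.342 ] ik [-0.8832  0.7593  2.0534  1.6082  1.1883 -1.2201] err 0.0 wrist [ 0.3788 -0.3519  0.1755]
turn [-0.215   0.2166  0.1522] shift_before [-0.0258 -0.0006  0.0308] shift_after [-0.0259 -0.0007  0.0307]
```

View pics/s2.png

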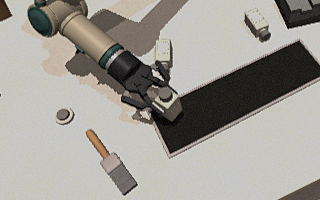

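The bottle hangs upright over the tray's right end. I'll lower, release and back off.

>>> {"fn": "drive_tool", "kwargs": {
  "commands": [
    {"dr":[0,0,0],"translation":[-0.0065,0,0.0077],"claw":200},
    {"dr":[0,0,0],"translation":[-0.0065,0,0.0077],"claw":200},
    {"dr":[0,0,0],"translation":[-0.0065,0,0.0077],"claw":200},
    {"dr":[0,0,0],"translation":[-0.0065,0,0.0077],"claw":200},
    {"dr":[0,0,0],"translation":[0,0,0],"claw":200},
    {"dr":[0,0,0],"translation":[-0.0009,0,0.0003],"claw":200},
    {"dr":[0,0,0],"translation":[-0.0009,0,0.0003],"claw":200},
    {"dr":[0,0,0],"translation":[0,0,0],"claw":200},
    {"dr":[0,0,0],"translation":[0,0,0],"claw":200},
    {"dr":[0,0,0],"translation":[0,0,0],"claw":200}
  ]
}}

```text
t: 10.45
tool_pos: [0.674, -0.183, 0.049]
ee_rot: [[0.296, 0.502, 0.813], [0.171, -0.865, 0.472], [0.94, -0.001, -0.342]]
force: [-1.8, 0.4, 4.8]
width: 0.51
grip_force: 66.1
```

>>> {"fn": "drive_tool", "kwargs": {
  "commands": [
    {"dr":[0,0,0],"translation":[0,0,0],"claw":80},
    {"dr":[0,0,0],"translation":[0,0,0],"claw":80},
    {"dr":[0,0,0],"translation":[0,0,0],"claw":80},
    {"dr":[0,0,0],"translation":[0,0,0],"claw":80},
    {"dr":[0,0,0],"translation":[0,0,0],"claw":80},
    {"dr":[0,0,0],"translation":[0,0,-0.01],"claw":80},
    {"dr":[0,0,0],"translation":[0,0,-0.02],"claw":80},
    {"dr":[0,0,0],"translation":[0,0,-0.04],"claw":80},
    {"dr":[0,0,0],"translation":[0,0,-0.04],"claw":80},
    {"dr":[0,0,0],"translation":[0,0,-0.04],"claw":0}
  ]
}}

```text
t: 11.28
tool_pos: [0.5503, -0.2536, 0.0996]
ee_rot: [[0.299, 0.503, 0.811], [0.171, -0.864, 0.473], [0.939, -0.003, -0.344]]
force: [0.5, -0.8, -0.4]
width: 0.804
grip_force: 0.0
```

```bash
python3 - <<'E'
from h import *
log();c=cam('top');cv2.imwrite('pics/t2.png',cv2.resize(c[0][130:290,160:520],None,fx=2.2,fy=2.2))
# B at high approach: tilt -20, 0.2 up
p=np.array([.4515,-.153,.20]);go(p,down(-15,-20))
E
```

```text
t 11.28 q [-1.1723  0.6542  2.0875  1.3128  1.2976 -1.1551] p [ 0.5503 -0.2536  0.0996] z [ 0.811   0.4731 -0.3441] xaz 29.719314568686713
turn [-20.7745 -84.8481  44.9072] shift_before [ 0.0821 -0.1398 -0.0628] shift_after [-0.1467 -0.0778 -0.0515]
```

View pics/t2.png

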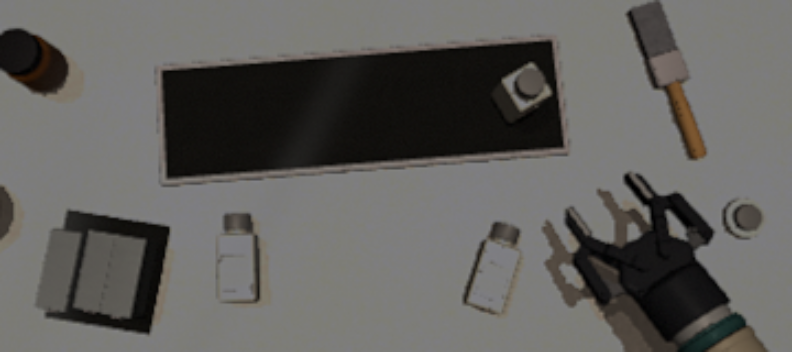

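The first bottle stands on the tray at about (523,90) in the crop. Bottles B (494,268) and A (238,262) are unmoved. On to B.

>>> {"fn": "drive_tool", "kwargs": {
  "commands": [
    {"dr":[0,0,0],"translation":[0.033,0,-0.012],"claw":0},
    {"dr":[0,0,0],"translation":[0.033,0,-0.012],"claw":0},
    {"dr":[0,0,0],"translation":[0.033,0,-0.012],"claw":0},
    {"dr":[-1.3,-5.3,2.81],"translation":[0,0,0],"claw":0},
    {"dr":[-1.3,-5.3,2.81],"translation":[0,0,0],"claw":0},
    {"dr":[-1.3,-5.3,2.81],"translation":[0,0,0],"claw":0},
    {"dr":[-1.3,-5.3,2.81],"translation":[0,0,0],"claw":0},
    {"dr":[-1.3,-5.3,2.81],"translation":[0,0,0],"claw":0},
    {"dr":[-1.3,-5.3,2.81],"translation":[0,0,0],"claw":0},
    {"dr":[-1.3,-5.3,2.81],"translation":[0,0,0],"claw":0}
  ]
}}

```text
t: 12.17
tool_pos: [0.5511, -0.2537, 0.2056]
ee_rot: [[0.861, 0.183, 0.475], [0.079, -0.97, 0.231], [0.503, -0.161, -0.849]]
force: [-0.0, 0.8, -0.3]
width: 1.001
grip_force: 0.0
```

>>> {"fn": "drive_tool", "kwargs": {
  "commands": [
    {"dr":[-1.3,-5.3,2.81],"translation":[0,0,0],"claw":0},
    {"dr":[-1.3,-5.3,2.81],"translation":[0,0,0],"claw":0},
    {"dr":[-1.3,-5.3,2.81],"translation":[0,0,0],"claw":0},
    {"dr":[-1.3,-5.3,2.81],"translation":[0,0,0],"claw":0},
    {"dr":[-1.3,-5.3,2.81],"translation":[0,0,0],"claw":0},
    {"dr":[-1.3,-5.3,2.81],"translation":[0,0,0],"claw":0},
    {"dr":[-1.3,-5.3,2.81],"translation":[0,0,0],"claw":0},
    {"dr":[-1.3,-5.3,2.81],"translation":[0,0,0],"claw":0},
    {"dr":[-1.3,-5.3,2.81],"translation":[0,0,0],"claw":0},
    {"dr":[0,0,0],"translation":[0,0,0],"claw":0}
  ]
}}

```text
t: 13.0
tool_pos: [0.5543, -0.2531, 0.2013]
ee_rot: [[0.909, -0.251, -0.333], [-0.234, -0.968, 0.091], [-0.345, -0.005, -0.938]]
force: [0.5, 0.1, -0.8]
width: 1.001
grip_force: 0.0
```

```bash
python3 - <<'E'
from h import *
log();go(np.array([.4515,-.153,.20]),down(-15,-20));go(np.array([.4515,-.153,.016]),down(-15,-20))
c=cam('wrist');cv2.imwrite('pics/w4.png',c[0]);print(proj(c,[[.4515,-.153,.044]]))
E
```

```text
t 13.0 q [-0.4956  0.5446  1.1994 -0.0793  1.7414  1.3284] p [ 0.5543 -0.2531  0.2013] z [-0.3332  0.0915 -0.9384] xaz -14.446344641201536
turn [-0.1213  0.2136  0.5193] shift_before [-0.1164 -0.0711  0.0446] shift_after [-0.1172 -0.0701  0.044 ]
turn [-0.1213  0.2136  0.5193] shift_before [-0.0528 -0.0701  0.2172] shift_after [-0.0543 -0.0701  0.2169]
[[262.1152 228.4392]]
```

View pics/w4.png

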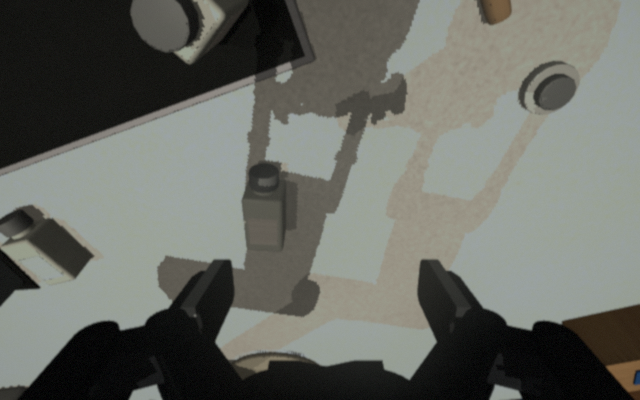

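B's top face is centred at about (264,228), right where predicted (262,228). Descending.

>>> {"fn": "drive_tool", "kwargs": {
  "commands": [
    {"dr":[-0.1,0.2,0.5],"translation":[-0.0293,-0.0175,0.011],"claw":0},
    {"dr":[0,0,0],"translation":[-0.0293,-0.0175,0.011],"claw":0},
    {"dr":[0,0,0],"translation":[-0.0293,-0.0175,0.011],"claw":0},
    {"dr":[0,0,0],"translation":[-0.0293,-0.0176,0.011],"claw":0},
    {"dr":[0,0,0],"translation":[0.0105,0,0.0288],"claw":0},
    {"dr":[0,0,0],"translation":[0.0105,0,0.0288],"claw":0},
    {"dr":[0,0,0],"translation":[0.0105,0,0.0288],"claw":0},
    {"dr":[0,0,0],"translation":[0.0105,0,0.0288],"claw":0},
    {"dr":[0,0,0],"translation":[0.0105,0,0.0288],"claw":0},
    {"dr":[0,0,0],"translation":[0.0105,0,0.0288],"claw":0}
  ]
}}

```text
t: 13.88
tool_pos: [0.4491, -0.1541, 0.0191]
ee_rot: [[0.91, -0.261, -0.323], [-0.245, -0.965, 0.088], [-0.334, -0.001, -0.942]]
force: [-0.7, -0.7, 0.2]
width: 1.0
grip_force: 0.0
```

>>> {"fn": "drive_tool", "kwargs": {
  "commands": [
    {"dr":[0,0,0],"translation":[0,0,0],"claw":0},
    {"dr":[0,0,0],"translation":[0,0,0],"claw":0},
    {"dr":[0,0,0],"translation":[0,0,0],"claw":200},
    {"dr":[0,0,0],"translation":[0,0,0],"claw":200},
    {"dr":[0,0,0],"translation":[0,0,0],"claw":200},
    {"dr":[0,0,0],"translation":[0,0,0],"claw":200},
    {"dr":[0,0,0],"translation":[0,0,0],"claw":200},
    {"dr":[0,0,0],"translation":[0,0,0],"claw":200},
    {"dr":[0,0,0],"translation":[0,0,0],"claw":200},
    {"dr":[0,0,0],"translation":[0,0,0],"claw":200}
  ]
}}

```text
t: 14.72
tool_pos: [0.4517, -0.1542, 0.0211]
ee_rot: [[0.91, -0.26, -0.323], [-0.245, -0.966, 0.086], [-0.334, 0.001, -0.942]]
force: [0.0, -1.0, 7.2]
width: 0.509
grip_force: 60.4
```

```bash
python3 - <<'E'
from h import *
o=log();print(o['width'],o['grip_force'],o['force']);y=np.degrees(np.arctan2(o['ee_rot'][1,0],o['ee_rot'][0,0]))
hold((.4515,-.153),y)
p,R=place(0,-.085,-15);go(p,R)
for az in (0,15,30): place(0,-.085,az)
E
```

```text
t 14.72 q [-0.4313  0.5202  1.7544 -0.0608  1.2039  1.4337] p [ 0.4517 -0.1542  0.0211] z [-0.323   0.0863 -0.9425] xaz -15.06386950653751
0.5089581781995133 60.38288152660243 [ 0.0109 -0.9779  7.1553]
hold [ 0.0049  0.     -0.0026] [ 0.9425  0.     -0.3343]
place tilt 70.5 TCP [ 0.6615 -0.0855  0.0495] z [ 0.9105 -0.244  -0.3338] ik [-0.2017  0.797   2.5081  3.1991  1.3937 -1.5609] err 0.0 wrist [0.3296 0.0034 0.1712]
turn [ 0.0599 90.0328 -0.0346] shift_before [ 0.1646 -0.1208 -0.0886] shift_after [ 0.0885 -0.1207  0.1648]
place tilt 70.5 TCP [ 0.6616 -0.0853  0.0495] z [ 0.9426  0.     -0.3338] ik [-0.4745  0.7975  2.5093  2.6874  1.3782 -1.6474] err 0.0 wrist [ 0.318  -0.0853  0.1712]
place tilt 70.5 TCP [ 0.6615 -0.0851  0.0495] z [ 0.9105  0.244  -0.3338] ik [-0.6729  0.7656  2.3992  2.2133  1.2443 -1.5905] err 0.0 wrist [ 0.3296 -0.174   0.1712]
place tilt 70.5 TCP [ 0.6614 -0.0848  0.0495] z [ 0.8164  0.4713 -0.3338] ik [-0.7708  0.7524  2.2244  1.7868  1.1902 -1.4   ] err 0.0 wrist [ 0.3639 -0.2566  0.1712]
```

>>> {"fn": "drive_tool", "kwargs": {
  "commands": [
    {"dr":[0,0,0],"translation":[-0.005,0,-0.0141],"claw":200},
    {"dr":[0,0,0],"translation":[-0.01,0,-0.0282],"claw":200},
    {"dr":[0,0,0],"translation":[-0.01,0,-0.0282],"claw":200},
    {"dr":[0,0,0],"translation":[-0.01,0,-0.0282],"claw":200},
    {"dr":[0,0,0],"translation":[-0.01,0,-0.0282],"claw":200},
    {"dr":[-2.34,0,-6.6],"translation":[0,0,0],"claw":200},
    {"dr":[-2.34,0,-6.6],"translation":[0,0,0],"claw":200},
    {"dr":[-2.34,0,-6.6],"translation":[0,0,0],"claw":200},
    {"dr":[-2.34,0,-6.6],"translation":[0,0,0],"claw":200},
    {"dr":[-2.34,0,-6.6],"translation":[0,0,0],"claw":200}
  ]
}}

```text
t: 15.55
tool_pos: [0.4514, -0.1537, 0.1543]
ee_rot: [[0.883, 0.347, -0.315], [0.327, -0.938, -0.115], [-0.336, -0.001, -0.942]]
force: [-0.6, -0.6, -3.0]
width: 0.505
grip_force: 60.8
```

>>> {"fn": "drive_tool", "kwargs": {
  "commands": [
    {"dr":[0,5,0],"translation":[0,0,0],"claw":200},
    {"dr":[0,5,0],"translation":[0,0,0],"claw":200},
    {"dr":[0,5,0],"translation":[0,0,0],"claw":200},
    {"dr":[0,5,0],"translation":[0,0,0],"claw":200},
    {"dr":[0,5,0],"translation":[0,0,0],"claw":200},
    {"dr":[0,5,0],"translation":[0,0,0],"claw":200},
    {"dr":[0,5,0],"translation":[0,0,0],"claw":200},
    {"dr":[0,5,0],"translation":[0,0,0],"claw":200},
    {"dr":[0,5,0],"translation":[0,0,0],"claw":200},
    {"dr":[0,5,0],"translation":[0,0,0],"claw":200}
  ]
}}

```text
t: 16.38
tool_pos: [0.4509, -0.1538, 0.155]
ee_rot: [[0.809, 0.342, 0.479], [0.296, -0.94, 0.172], [0.509, 0.002, -0.861]]
force: [-0.1, 0.7, -2.0]
width: 0.503
grip_force: 60.7
```

>>> {"fn": "drive_tool", "kwargs": {
  "commands": [
    {"dr":[0,5,0],"translation":[0,0,0],"claw":200},
    {"dr":[0,5,0],"translation":[0,0,0],"claw":200},
    {"dr":[0,5,0],"translation":[0,0,0],"claw":200},
    {"dr":[0,5,0],"translation":[0,0,0],"claw":200},
    {"dr":[0,5,0],"translation":[0,0,0],"claw":200},
    {"dr":[0,5,0],"translation":[0,0,0],"claw":200},
    {"dr":[0,5,0],"translation":[0,0,0],"claw":200},
    {"dr":[0,5,0],"translation":[0,0,0],"claw":200},
    {"dr":[0,0,0],"translation":[0,0,0],"claw":200},
    {"dr":[0,0,0],"translation":[0,0,0],"claw":200}
  ]
}}

```text
t: 17.22
tool_pos: [0.4507, -0.1551, 0.1523]
ee_rot: [[0.321, 0.34, 0.884], [0.109, -0.941, 0.322], [0.941, -0.007, -0.339]]
force: [-0.2, -0.4, -1.1]
width: 0.507
grip_force: 60.8
```

```bash
python3 - <<'E'
from h import *
o=log();print(o['width'],o['grip_force'])
p,R=place(0,-.085,20);go(p,R)
go(p+[0,0,.035],R)
E
```

```text
t 17.22 q [-1.3628  0.4605  2.5077  1.3711  1.2548 -1.3831] p [ 0.4507 -0.1551  0.1523] z [ 0.8843  0.3216 -0.3386] xaz 18.800967452572003
0.5073592733193908 60.80086718837265
place tilt 70.5 TCP [ 0.6615 -0.085   0.0495] z [ 0.8858  0.3224 -0.3338] ik [-0.7158  0.7575  2.3459  2.0645  1.2121 -1.5351] err 0.0 wrist [ 0.3386 -0.2025  0.1712]
turn [ 0.0129  0.2923 -0.406 ] shift_before [-0.0214  0.0063  0.2437] shift_after [-0.0227  0.0062  0.2436]
turn [ 0.0129  0.2923 -0.406 ] shift_before [0.0115 0.006  0.2319] shift_after [0.0103 0.0062 0.2319]
```

>>> {"fn": "drive_tool", "kwargs": {
  "commands": [
    {"dr":[0,0.3,-0.4],"translation":[0.0013,0.0008,0.019],"claw":200},
    {"dr":[0,0,0],"translation":[0.0013,0.0008,0.029],"claw":200},
    {"dr":[0,0,0],"translation":[0.0013,0.0008,0.029],"claw":200},
    {"dr":[0,0,0],"translation":[0.0013,0.0008,0.029],"claw":200},
    {"dr":[0,0,0],"translation":[0.0013,0.0008,0.029],"claw":200},
    {"dr":[0,0,0],"translation":[0.0013,0.0008,0.029],"claw":200},
    {"dr":[0,0,0],"translation":[0.0013,0.0008,0.029],"claw":200},
    {"dr":[0,0,0],"translation":[0.0013,0.0006,0.029],"claw":200},
    {"dr":[0,0,0],"translation":[0,0,0.01],"claw":200},
    {"dr":[0,0,0],"translation":[0,0,0],"claw":200}
  ]
}}

```text
t: 18.05
tool_pos: [0.6639, -0.0809, 0.0896]
ee_rot: [[0.305, 0.349, 0.886], [0.124, -0.937, 0.326], [0.944, 0.01, -0.329]]
force: [-0.1, 0.2, -2.4]
width: 0.51
grip_force: 60.8
```

>>> {"fn": "drive_tool", "kwargs": {
  "commands": [
    {"dr":[0,0,0],"translation":[-0.0082,0,0.0029],"claw":200},
    {"dr":[0,0,0],"translation":[-0.0082,0,0.0029],"claw":200},
    {"dr":[0,0,0],"translation":[-0.0082,0,0.0029],"claw":200},
    {"dr":[0,0,0],"translation":[-0.0084,0,0.003],"claw":200},
    {"dr":[0,0,0],"translation":[0,0,0],"claw":200},
    {"dr":[0,0,0],"translation":[0,0,0],"claw":200},
    {"dr":[0,0,0],"translation":[0,0,0],"claw":200},
    {"dr":[0,0,0],"translation":[0,0,0],"claw":200},
    {"dr":[0,0,0],"translation":[0,0,0],"claw":200},
    {"dr":[0,0,0],"translation":[0,0,0],"claw":200}
  ]
}}

```text
t: 18.88
tool_pos: [0.6621, -0.0838, 0.0517]
ee_rot: [[0.31, 0.343, 0.887], [0.118, -0.939, 0.322], [0.943, 0.005, -0.332]]
force: [-0.2, -0.1, -1.5]
width: 0.505
grip_force: 60.9
```

```bash
python3 - <<'E'
from h import *
o=log();print(o['width'],o['grip_force'],o['force'])
p,R=place(0,-.085,20);go(p,R)
E
```

```text
t 18.88 q [-0.713   0.754   2.3464  2.0667  1.2129 -1.5376] p [ 0.6621 -0.0838  0.0517] z [ 0.8866  0.3224 -0.3317] xaz 20.88116699246365
0.5047239401679144 60.85355915478431 [-0.1873 -0.0601 -1.4759]
place tilt 70.5 TCP [ 0.6615 -0.085   0.0495] z [ 0.8858  0.3224 -0.3338] ik [-0.7158  0.7575  2.3459  2.0645  1.2121 -1.5351] err 0.0 wrist [ 0.3386 -0.2025  0.1712]
turn [ 0.0139 -0.1307  0.2922] shift_before [-0.0024  0.0009 -0.0002] shift_after [-0.0024  0.0009 -0.0002]
```

>>> {"fn": "drive_tool", "kwargs": {
  "commands": [
    {"dr":[0,0,0],"translation":[-0.0014,0,0.0005],"claw":200},
    {"dr":[0,0,0],"translation":[-0.0014,0,0.0005],"claw":200},
    {"dr":[0,0,0],"translation":[-0.0014,0,0.0005],"claw":200},
    {"dr":[0,0,0],"translation":[0,0,0],"claw":200},
    {"dr":[0,0,0],"translation":[0,0,0],"claw":200},
    {"dr":[0,0,0],"translation":[0,0,0],"claw":200},
    {"dr":[0,0,0],"translation":[0,0,0],"claw":80},
    {"dr":[0,0,0],"translation":[0,0,0],"claw":80},
    {"dr":[0,0,0],"translation":[0,0,0],"claw":80},
    {"dr":[0,0,0],"translation":[0,0,0],"claw":80}
  ]
}}

```text
t: 19.72
tool_pos: [0.6621, -0.0837, 0.047]
ee_rot: [[0.31, 0.343, 0.886], [0.118, -0.939, 0.323], [0.943, 0.005, -0.332]]
force: [0.9, -0.3, -0.7]
width: 0.688
grip_force: 0.0
```

>>> {"fn": "drive_tool", "kwargs": {
  "commands": [
    {"dr":[0,0,0],"translation":[0,0,0],"claw":80},
    {"dr":[0,0,0],"translation":[0,0,0],"claw":80},
    {"dr":[0,0,0],"translation":[0,0,-0.01],"claw":80},
    {"dr":[0,0,0],"translation":[0,0,-0.02],"claw":80},
    {"dr":[0,0,0],"translation":[0,0,-0.03],"claw":80},
    {"dr":[0,0,0],"translation":[0,0,-0.04],"claw":80},
    {"dr":[0,0,0],"translation":[0,0,-0.04],"claw":0},
    {"dr":[0,0,0],"translation":[0.033,0,-0.012],"claw":0},
    {"dr":[0,0,0],"translation":[0.033,0,-0.012],"claw":0},
    {"dr":[0,0,0],"translation":[0.033,0,-0.012],"claw":0}
  ]
}}

```text
t: 20.55
tool_pos: [0.5353, -0.1304, 0.1993]
ee_rot: [[0.313, 0.339, 0.887], [0.114, -0.941, 0.32], [0.943, 0.001, -0.333]]
force: [0.2, -0.1, -0.1]
width: 1.0
grip_force: 0.0
```

```bash
python3 - <<'E'
from h import *
o=log();c=cam('top');a=cv2.imread('pics/top0.png');d=cv2.absdiff(a,c[0]).max(2)
print("A patch diff",d[222:275,255:280].mean(),"row patch",d[225:282,178:238].mean())
cv2.imwrite('pics/t3.png',cv2.resize(c[0][130:290,160:460],None,fx=2.6,fy=2.6))
go(np.array([.463,.1425,.22]),down(1,-20))
E
```

```text
t 20.55 q [-1.0763  0.3353  2.4005  1.5674  1.2013 -1.1396] p [ 0.5353 -0.1304  0.1993] z [ 0.8871  0.3197 -0.3331] xaz 19.966079695226956
A patch diff 5.076981132075471 row patch 3.8570175438596492
turn [ -8.3144 -90.3346  19.4066] shift_before [ 0.0226 -0.2806  0.0171] shift_after [-0.0689 -0.2732  0.0123]
```

View pics/t3.png

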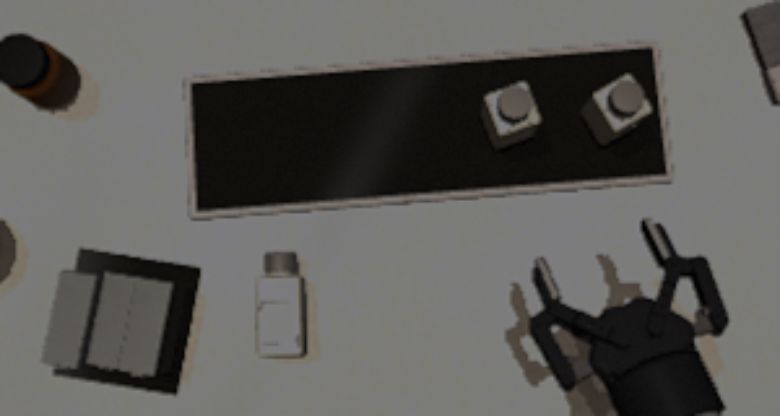

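Bottles C and B both stand on the tray, at about (625,95) and (513,105) in the crop. A and the row are unmoved. On to A.

>>> {"fn": "drive_tool", "kwargs": {
  "commands": [
    {"dr":[0,0,0],"translation":[0.003,-0.035,0.002],"claw":0},
    {"dr":[0,0,0],"translation":[0.003,-0.035,0.002],"claw":0},
    {"dr":[0,0,0],"translation":[0.003,-0.035,0.002],"claw":0},
    {"dr":[0,0,0],"translation":[0.003,-0.035,0.002],"claw":0},
    {"dr":[0,0,0],"translation":[0.003,-0.035,0.002],"claw":0},
    {"dr":[0,0,0],"translation":[0.003,-0.035,0.002],"claw":0},
    {"dr":[0,0,0],"translation":[0.003,-0.035,0.002],"claw":0},
    {"dr":[0,0,0],"translation":[0.002,-0.035,0.003],"claw":0},
    {"dr":[-0.52,-5.65,1.21],"translation":[0,0,0],"claw":0},
    {"dr":[-0.52,-5.65,1.21],"translation":[0,0,0],"claw":0}
  ]
}}

```text
t: 21.43
tool_pos: [0.4718, 0.1386, 0.2198]
ee_rot: [[0.452, 0.348, 0.821], [0.141, -0.937, 0.32], [0.881, -0.029, -0.473]]
force: [-0.5, 1.1, -0.3]
width: 0.997
grip_force: 0.0
```

>>> {"fn": "drive_tool", "kwargs": {
  "commands": [
    {"dr":[-0.52,-5.65,1.21],"translation":[0,0,0],"claw":0},
    {"dr":[-0.52,-5.65,1.21],"translation":[0,0,0],"claw":0},
    {"dr":[-0.52,-5.65,1.21],"translation":[0,0,0],"claw":0},
    {"dr":[-0.52,-5.65,1.21],"translation":[0,0,0],"claw":0},
    {"dr":[-0.52,-5.65,1.21],"translation":[0,0,0],"claw":0},
    {"dr":[-0.52,-5.65,1.21],"translation":[0,0,0],"claw":0},
    {"dr":[-0.52,-5.65,1.21],"translation":[0,0,0],"claw":0},
    {"dr":[-0.52,-5.65,1.21],"translation":[0,0,0],"claw":0},
    {"dr":[-0.52,-5.65,1.21],"translation":[0,0,0],"claw":0},
    {"dr":[-0.52,-5.65,1.21],"translation":[0,0,0],"claw":0}
  ]
}}

```text
t: 22.27
tool_pos: [0.4622, 0.1636, 0.2096]
ee_rot: [[0.831, 0.31, 0.461], [0.199, -0.941, 0.275], [0.519, -0.137, -0.844]]
force: [-0.3, 1.4, -0.4]
width: 0.996
grip_force: 0.0
```

>>> {"fn": "drive_tool", "kwargs": {
  "commands": [
    {"dr":[-0.52,-5.65,1.21],"translation":[0,0,0],"claw":0},
    {"dr":[-0.52,-5.65,1.21],"translation":[0,0,0],"claw":0},
    {"dr":[-0.52,-5.65,1.21],"translation":[0,0,0],"claw":0},
    {"dr":[-0.52,-5.65,1.21],"translation":[0,0,0],"claw":0},
    {"dr":[0,0,0],"translation":[0,0,0],"claw":0},
    {"dr":[0,0,0],"translation":[0,0,0],"claw":0},
    {"dr":[0,0,0],"translation":[0,0,0],"claw":0},
    {"dr":[0,0,0],"translation":[0,0,0],"claw":0},
    {"dr":[0,0,0],"translation":[0,0,0],"claw":0},
    {"dr":[0,0,0],"translation":[0,0,0],"claw":0}
  ]
}}

```text
t: 23.1
tool_pos: [0.464, 0.164, 0.2113]
ee_rot: [[0.967, 0.224, 0.119], [0.203, -0.966, 0.162], [0.151, -0.132, -0.98]]
force: [0.2, -0.1, -0.4]
width: 1.001
grip_force: 0.0
```

```bash
python3 - <<'E'
from h import *
o=log()
go(np.array([.463,.143,.017]),down(1,-20))
c=cam('wrist');cv2.imwrite('pics/w5.png',c[0]);print(proj(c,[[.463,.143,.044]]))
t=cam('top');a=cv2.imread('pics/t0.png') if 0 else cv2.imread('pics/top0.png');print(cv2.absdiff(a,t[0]).max(2)[222:250,255:280].mean())
E
```

```text
t 23.1 q [0.084  0.0802 1.8271 0.17   1.1063 1.3708] p [0.464  0.164  0.2113] z [ 0.1188  0.1618 -0.9797] xaz 11.873062140618005
turn [ -6.4283 -27.8064  12.8343] shift_before [-0.0345  0.0458  0.1869] shift_after [0.0652 0.021  0.1831]
[[366.5637 210.0542]]
23.832857142857144
```

>>> {"fn": "drive_tool", "kwargs": {
  "commands": [
    {"dr":[-1.07,-4.63,2.14],"translation":[0,0,0],"claw":0},
    {"dr":[-1.07,-4.63,2.14],"translation":[0,0,0],"claw":0},
    {"dr":[-1.07,-4.63,2.14],"translation":[0,0,0],"claw":0},
    {"dr":[-1.07,-4.63,2.14],"translation":[0,0,0],"claw":0},
    {"dr":[-1.07,-4.63,2.14],"translation":[0,0,0],"claw":0},
    {"dr":[-1.07,-4.63,2.14],"translation":[0,0,0],"claw":0},
    {"dr":[0,0,0],"translation":[0,0.02,0],"claw":0},
    {"dr":[0,0,0],"translation":[0.01,0,0.0275],"claw":0},
    {"dr":[0,0,0],"translation":[0.01,0,0.0275],"claw":0},
    {"dr":[0,0,0],"translation":[0,0,0],"claw":0}
  ]
}}

```text
t: 24.03
tool_pos: [0.4628, 0.1437, 0.1488]
ee_rot: [[0.937, 0.017, -0.35], [0.016, -1.0, -0.007], [-0.35, 0.001, -0.937]]
force: [-0.9, -0.5, -0.2]
width: 0.998
grip_force: 0.0
```

```bash
python3 - <<'E'
from h import *
o=log()
go(np.array([.463,.143,.017]),down(1,-20))
c=cam('wrist');cv2.imwrite('pics/w5.png',c[0]);print(proj(c,[[.463,.143,.044],[.5,.144,.044]]))
E
```

```text
t 24.03 q [0.1285 0.3984 1.5926 0.0381 1.5059 1.673 ] p [0.4628 0.1437 0.1488] z [-0.3495 -0.0068 -0.9369] xaz 0.9622521294653354
turn [ 0.0387  0.4636 -0.0352] shift_before [0.0462 0.0006 0.1234] shift_after [0.0452 0.0007 0.1238]
[[325.0253 154.5859]
 [324.4259 107.2589]]
```

View pics/w5.png

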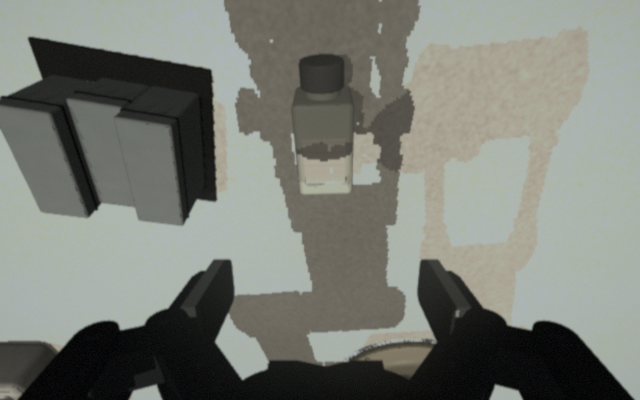

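Bottle A's body is centred at (324,150), as predicted. The case row is at upper left and clear of the fingers. Descending and gripping.

>>> {"fn": "drive_tool", "kwargs": {
  "commands": [
    {"dr":[0,0.4,0],"translation":[0.0075,0,0.0206],"claw":0},
    {"dr":[0,0,0],"translation":[0.0075,0,0.0206],"claw":0},
    {"dr":[0,0,0],"translation":[0.0075,0,0.0206],"claw":0},
    {"dr":[0,0,0],"translation":[0.0075,0,0.0206],"claw":0},
    {"dr":[0,0,0],"translation":[0.0075,0,0.0206],"claw":0},
    {"dr":[0,0,0],"translation":[0.0075,0,0.0206],"claw":0},
    {"dr":[0,0,0],"translation":[0,0,0],"claw":0},
    {"dr":[0,0,0],"translation":[0,0,0],"claw":0},
    {"dr":[0,0,0],"translation":[0,0,0],"claw":200},
    {"dr":[0,0,0],"translation":[0,0,0],"claw":200}
  ]
}}

```text
t: 24.92
tool_pos: [0.4678, 0.1447, 0.0231]
ee_rot: [[0.943, 0.018, -0.332], [0.017, -1.0, -0.005], [-0.332, -0.001, -0.943]]
force: [0.3, -0.3, 0.8]
width: 0.751
grip_force: 0.0
```

>>> {"fn": "drive_tool", "kwargs": {
  "commands": [
    {"dr":[0,0,0],"translation":[0,0,0],"claw":200},
    {"dr":[0,0,0],"translation":[0,0,0],"claw":200},
    {"dr":[0,0,0],"translation":[0,0,0],"claw":200},
    {"dr":[0,0,0],"translation":[0,0,0],"claw":200},
    {"dr":[0,0,0],"translation":[0,0,0],"claw":200},
    {"dr":[0,0,0],"translation":[0,0,0],"claw":200},
    {"dr":[0,0,0],"translation":[0,0,0],"claw":200},
    {"dr":[0,0,0],"translation":[0,0,0],"claw":200},
    {"dr":[0,0,0],"translation":[0,0,0],"claw":200},
    {"dr":[0,0,0],"translation":[0,0,0],"claw":200}
  ]
}}

```text
t: 25.75
tool_pos: [0.4675, 0.1447, 0.0229]
ee_rot: [[0.943, 0.018, -0.332], [0.017, -1.0, -0.005], [-0.333, -0.001, -0.943]]
force: [0.5, 0.2, 5.6]
width: 0.507
grip_force: 61.5
```

```bash
python3 - <<'E'
from h import *
o=log();print(o['width'],o['grip_force'],o['force']);y=np.degrees(np.arctan2(o['ee_rot'][1,0],o['ee_rot'][0,0]))
hold((.463,.143),y)
for az in (1,20,35): place(0,.02,az)
E
```

```text
t 25.75 q [0.1294 0.5263 1.7344 0.0403 1.2181 1.6621] p [0.4675 0.1447 0.0229] z [-0.3325 -0.0052 -0.9431] xaz 1.023978806582645
0.5070348459949823 61.50082468986511 [0.4952 0.1789 5.5551]
hold [0.0017 0.     0.0004] [ 0.9431  0.     -0.3325]
place tilt 70.5 TCP [0.6522 0.0194 0.0535] z [ 0.9425  0.0165 -0.3338] ik [-0.183   0.8087  2.5619  2.9515  1.4552 -1.6163] err 0.0 wrist [0.3087 0.0134 0.1752]
place tilt 70.5 TCP [0.6523 0.0191 0.0535] z [ 0.8858  0.3224 -0.3338] ik [-0.4935  0.7718  2.4706  2.3226  1.2984 -1.6488] err 0.0 wrist [ 0.3294 -0.0984  0.1752]
place tilt 70.5 TCP [0.6524 0.0189 0.0535] z [ 0.7722  0.5407 -0.3338] ik [-0.6172  0.7441  2.3041  1.8806  1.2005 -1.4764] err 0.0 wrist [ 0.3709 -0.1782  0.1752]
```

The pads sit high on the bottle, so I'll reopen, go 9 mm lower and grip again.

>>> {"fn": "drive_tool", "kwargs": {
  "commands": [
    {"dr":[0,0,0],"translation":[0,0,0],"claw":60},
    {"dr":[0,0,0],"translation":[0,0,0],"claw":60},
    {"dr":[0,0,0],"translation":[0,0,0],"claw":60},
    {"dr":[0,0,0],"translation":[0,0,0],"claw":60},
    {"dr":[0,0,0],"translation":[0,0,0.003],"claw":60},
    {"dr":[0,0,0],"translation":[0,0,0.003],"claw":60},
    {"dr":[0,0,0],"translation":[0,0,0.003],"claw":60},
    {"dr":[0,0,0],"translation":[0,0,0],"claw":60},
    {"dr":[0,0,0],"translation":[0,0,0],"claw":200},
    {"dr":[0,0,0],"translation":[0,0,0],"claw":200}
  ]
}}

```text
t: 26.58
tool_pos: [0.4634, 0.1444, 0.013]
ee_rot: [[0.942, 0.018, -0.335], [0.017, -1.0, -0.006], [-0.335, -0.0, -0.942]]
force: [-3.7, -0.4, 7.2]
width: 0.506
grip_force: 60.6
```

>>> {"fn": "drive_tool", "kwargs": {
  "commands": [
    {"dr":[0,0,0],"translation":[0,0,0],"claw":200},
    {"dr":[0,0,0],"translation":[0,0,0],"claw":200},
    {"dr":[0,0,0],"translation":[0,0,0],"claw":200},
    {"dr":[0,0,0],"translation":[0,0,0],"claw":200},
    {"dr":[0,0,0],"translation":[0,0,0],"claw":200},
    {"dr":[0,0,0],"translation":[0,0,0],"claw":200},
    {"dr":[0,0,0],"translation":[0,0,0],"claw":200},
    {"dr":[0,0,0],"translation":[0,0,0],"claw":200},
    {"dr":[0,0,0],"translation":[0,0,0],"claw":200},
    {"dr":[0,0,0],"translation":[0,0,0],"claw":200}
  ]
}}

```text
t: 27.42
tool_pos: [0.4638, 0.1444, 0.013]
ee_rot: [[0.942, 0.018, -0.334], [0.017, -1.0, -0.006], [-0.334, -0.0, -0.942]]
force: [1.6, 1.1, 4.6]
width: 0.507
grip_force: 61.0
```

```bash
python3 - <<'E'
from h import *
o=log();print(o['width'],o['grip_force'],o['force']);y=np.degrees(np.arctan2(o['ee_rot'][1,0],o['ee_rot'][0,0]))
hold((.463,.143),y)
E
```

```text
t 27.42 q [0.1299 0.5356 1.7505 0.0405 1.1947 1.6618] p [0.4638 0.1444 0.013 ] z [-0.3343 -0.0057 -0.9424] xaz 1.0107493515062107
0.5066426108747156 60.998486280441284 [1.5989 1.122  4.5981]
hold [ 0.0019  0.     -0.0102] [ 0.9424  0.     -0.3344]
```

>>> {"fn": "drive_tool", "kwargs": {
  "commands": [
    {"dr":[0,0,0],"translation":[-0.005,0,-0.0141],"claw":200},
    {"dr":[0,0,0],"translation":[-0.01,0,-0.0282],"claw":200},
    {"dr":[0,0,0],"translation":[-0.01,0,-0.0282],"claw":200},
    {"dr":[0,0,0],"translation":[-0.01,0,-0.0282],"claw":200},
    {"dr":[0,0,0],"translation":[-0.01,0,-0.0282],"claw":200},
    {"dr":[-2,0,-5.66],"translation":[0,0,0],"claw":200},
    {"dr":[-2,0,-5.66],"translation":[0,0,0],"claw":200},
    {"dr":[-2,0,-5.66],"translation":[0,0,0],"claw":200},
    {"dr":[-2,0,-5.66],"translation":[0,0,0],"claw":200},
    {"dr":[0,4,0],"translation":[0,0,0],"claw":200}
  ]
}}

```text
t: 28.25
tool_pos: [0.4639, 0.1457, 0.1451]
ee_rot: [[0.87, 0.428, -0.245], [0.412, -0.904, -0.114], [-0.27, -0.002, -0.963]]
force: [0.4, 0.9, -0.9]
width: 0.509
grip_force: 60.9
```

>>> {"fn": "drive_tool", "kwargs": {
  "commands": [
    {"dr":[0,4,0],"translation":[0,0,0],"claw":200},
    {"dr":[0,4,0],"translation":[0,0,0],"claw":200},
    {"dr":[0,4,0],"translation":[0,0,0],"claw":200},
    {"dr":[0,4,0],"translation":[0,0,0],"claw":200},
    {"dr":[0,4,0],"translation":[0,0,0],"claw":200},
    {"dr":[0,4,0],"translation":[0,0,0],"claw":200},
    {"dr":[0,4,0],"translation":[0,0,0],"claw":200},
    {"dr":[0,4,0],"translation":[0,0,0],"claw":200},
    {"dr":[0,4,0],"translation":[0,0,0],"claw":200},
    {"dr":[0,4,0],"translation":[0,0,0],"claw":200}
  ]
}}

```text
t: 29.08
tool_pos: [0.4614, 0.1442, 0.1463]
ee_rot: [[0.825, 0.423, 0.374], [0.385, -0.906, 0.176], [0.413, -0.001, -0.911]]
force: [0.1, 1.2, -1.5]
width: 0.504
grip_force: 60.9
```

>>> {"fn": "drive_tool", "kwargs": {
  "commands": [
    {"dr":[0,4,0],"translation":[0,0,0],"claw":200},
    {"dr":[0,4,0],"translation":[0,0,0],"claw":200},
    {"dr":[0,4,0],"translation":[0,0,0],"claw":200},
    {"dr":[0,4,0],"translation":[0,0,0],"claw":200},
    {"dr":[0,4,0],"translation":[0,0,0],"claw":200},
    {"dr":[0,4,0],"translation":[0,0,0],"claw":200},
    {"dr":[0,4,0],"translation":[0,0,0],"claw":200},
    {"dr":[0,4,0],"translation":[0,0,0],"claw":200},
    {"dr":[0,4,0],"translation":[0,0,0],"claw":200},
    {"dr":[0,4,0],"translation":[0,0,0],"claw":200}
  ]
}}

```text
t: 29.92
tool_pos: [0.4562, 0.1584, 0.143]
ee_rot: [[0.578, 0.452, 0.68], [0.262, -0.892, 0.37], [0.773, -0.036, -0.633]]
force: [-1.0, 2.2, -2.2]
width: 0.51
grip_force: 61.0
```

```bash
python3 - <<'E'
from h import *
o=log();print(o['width'],o['grip_force'])
p,R=place(0,.02,25);go(p,R)
go(p+[0,0,.035],R)
E
```

```text
t 29.92 q [-0.2242  0.0515  2.5481  1.8935  0.5699 -0.8406] p [0.4562 0.1584 0.143 ] z [ 0.6801  0.3697 -0.6331] xaz 24.364953689302343
0.5097181123005754 60.956103801727295
place tilt 70.5 TCP [0.6613 0.0233 0.0498] z [ 0.8543  0.3984 -0.3338] ik [-0.5237  0.7659  2.4045  2.1896  1.2471 -1.5957] err 0.0 wrist [ 0.3499 -0.122   0.1715]
turn [-2.6354 19.837  -0.8719] shift_before [0.011  0.2164 0.1485] shift_after [-0.0449  0.2092  0.1525]
turn [-2.6354 19.837  -0.8719] shift_before [0.0381 0.2152 0.1263] shift_after [-0.0119  0.2092  0.1408]
```

>>> {"fn": "drive_tool", "kwargs": {
  "commands": [
    {"dr":[0,0,0],"translation":[0.0067,0.0268,0.0142],"claw":200},
    {"dr":[0,0,0],"translation":[0.0067,0.0268,0.0142],"claw":200},
    {"dr":[0,0,0],"translation":[0.0067,0.0268,0.0142],"claw":200},
    {"dr":[0,0,0],"translation":[0.0067,0.0268,0.0142],"claw":200},
    {"dr":[0,0,0],"translation":[0.0067,0.0268,0.0142],"claw":200},
    {"dr":[0,0,0],"translation":[0.0067,0.0268,0.0142],"claw":200},
    {"dr":[0,0,0],"translation":[0.0067,0.0268,0.0142],"claw":200},
    {"dr":[0,0,0],"translation":[0.0067,0.0268,0.0142],"claw":200},
    {"dr":[0,0,0],"translation":[0,0,0],"claw":200},
    {"dr":[0,0,0],"translation":[0,0,0],"claw":200}
  ]
}}

```text
t: 30.75
tool_pos: [0.6626, 0.0223, 0.1033]
ee_rot: [[0.58, 0.451, 0.678], [0.261, -0.892, 0.369], [0.771, -0.038, -0.635]]
force: [-0.9, 0.7, -1.7]
width: 0.508
grip_force: 61.0
```

>>> {"fn": "drive_tool", "kwargs": {
  "commands": [
    {"dr":[-0.5,4,-0.2],"translation":[0,0,0],"claw":200},
    {"dr":[-0.5,4,-0.2],"translation":[0,0,0],"claw":200},
    {"dr":[-0.5,4,-0.2],"translation":[0,0,0],"claw":200},
    {"dr":[-0.5,4,-0.2],"translation":[0,0,0],"claw":200},
    {"dr":[-0.5,4,-0.2],"translation":[0,0,0],"claw":200},
    {"dr":[0,0,0],"translation":[0,0,0],"claw":200},
    {"dr":[0,0,0],"translation":[0,0,0],"claw":200},
    {"dr":[0,0,0],"translation":[0,0,0],"claw":200},
    {"dr":[0,0,0],"translation":[0,0,0],"claw":200},
    {"dr":[0,0,0],"translation":[0,0,0],"claw":200}
  ]
}}

```text
t: 31.58
tool_pos: [0.6626, 0.0235, 0.1064]
ee_rot: [[0.299, 0.426, 0.854], [0.143, -0.905, 0.401], [0.943, 0.002, -0.332]]
force: [-0.0, 0.7, -1.0]
width: 0.508
grip_force: 61.1
```

```bash
python3 - <<'E'
from h import *
o=log();print(o['width'],o['grip_force'])
p,R=place(0,.02,25);go(p,R)
E
```

```text
t 31.58 q [-0.5236  0.6105  2.3775  2.1269  1.148  -1.4348] p [0.6626 0.0235 0.1064] z [ 0.8536  0.4015 -0.3318] xaz 25.578230236191427
0.5079877155788363 61.13845109939575
place tilt 70.5 TCP [0.6613 0.0233 0.0498] z [ 0.8543  0.3984 -0.3338] ik [-0.5237  0.7659  2.4045  2.1896  1.2471 -1.5957] err 0.0 wrist [ 0.3499 -0.122   0.1715]
turn [-0.1773 -0.1202  0.1921] shift_before [-0.0538 -0.0004  0.0176] shift_after [-0.0538 -0.0003  0.0177]
```

>>> {"fn": "drive_tool", "kwargs": {
  "commands": [
    {"dr":[0,0,0],"translation":[-0.009,0,0.003],"claw":200},
    {"dr":[0,0,0],"translation":[-0.009,0,0.003],"claw":200},
    {"dr":[0,0,0],"translation":[-0.009,0,0.003],"claw":200},
    {"dr":[0,0,0],"translation":[-0.009,0,0.003],"claw":200},
    {"dr":[0,0,0],"translation":[-0.009,0,0.003],"claw":200},
    {"dr":[0,0,0],"translation":[-0.009,0,0.003],"claw":200},
    {"dr":[0,0,0],"translation":[0,0,0],"claw":200},
    {"dr":[0,0,0],"translation":[-0.0014,0,0.0005],"claw":200},
    {"dr":[0,0,0],"translation":[-0.0014,0,0.0005],"claw":200},
    {"dr":[0,0,0],"translation":[0,0,0],"claw":200}
  ]
}}

```text
t: 32.42
tool_pos: [0.6618, 0.023, 0.0472]
ee_rot: [[0.297, 0.426, 0.855], [0.141, -0.905, 0.402], [0.944, 0.001, -0.329]]
force: [-0.9, -0.0, 4.6]
width: 0.51
grip_force: 61.6
```

>>> {"fn": "drive_tool", "kwargs": {
  "commands": [
    {"dr":[0,0,0],"translation":[0,0,0],"claw":200},
    {"dr":[0,0,0],"translation":[0,0,0],"claw":200},
    {"dr":[0,0,0],"translation":[0,0,0],"claw":80},
    {"dr":[0,0,0],"translation":[0,0,0],"claw":80},
    {"dr":[0,0,0],"translation":[0,0,0],"claw":80},
    {"dr":[0,0,0],"translation":[0,0,0],"claw":80},
    {"dr":[0,0,0],"translation":[0,0,0],"claw":80},
    {"dr":[0,0,0],"translation":[0,0,0],"claw":80},
    {"dr":[0,0,0],"translation":[0,0,-0.01],"claw":80},
    {"dr":[0,0,0],"translation":[0,0,-0.02],"claw":80}
  ]
}}

```text
t: 33.25
tool_pos: [0.6359, 0.0115, 0.0548]
ee_rot: [[0.3, 0.428, 0.853], [0.143, -0.904, 0.403], [0.943, 0.001, -0.333]]
force: [0.2, -0.6, 0.1]
width: 0.683
grip_force: 0.0
```

>>> {"fn": "drive_tool", "kwargs": {
  "commands": [
    {"dr":[0,0,0],"translation":[0,0,-0.03],"claw":80},
    {"dr":[0,0,0],"translation":[0,0,-0.035],"claw":80},
    {"dr":[0,0,0],"translation":[0,0,-0.035],"claw":80},
    {"dr":[0,0,0],"translation":[0.033,0,-0.012],"claw":255},
    {"dr":[0,0,0],"translation":[0.033,0,-0.012],"claw":255},
    {"dr":[0,0,0],"translation":[0.033,0,-0.012],"claw":255},
    {"dr":[0,0,0],"translation":[0,0,0],"claw":255},
    {"dr":[0,0,0],"translation":[0,0,0],"claw":255},
    {"dr":[0,0,0],"translation":[0,0,0],"claw":255},
    {"dr":[0,0,0],"translation":[0,0,0],"claw":255}
  ]
}}

```text
t: 34.08
tool_pos: [0.5491, -0.0295, 0.1924]
ee_rot: [[0.304, 0.425, 0.853], [0.14, -0.905, 0.402], [0.942, -0.003, -0.334]]
force: [0.2, 0.8, 0.2]
width: -0.005
grip_force: 0.0
```

```bash
python3 - <<'E'
from h import *
o=log();c=cam('top');a=cv2.imread('pics/top0.png');d=cv2.absdiff(a,c[0]).max(2)
print("row patch",d[225:282,178:238].mean())
cv2.imwrite('pics/t4.png',cv2.resize(c[0][130:290,160:460],None,fx=2.6,fy=2.6))
# push pose: tool straight down, tool y along case x (yaw -9). low near end
cx=np.array([np.cos(np.radians(-9)),np.sin(np.radians(-9))]);L=np.array([.458,.3035])
for s in (-.09,-.045-.0145+.061): 
  P=np.r_[L+cx*s,.034]
  for yaw in (-9+90,-9-90,-9):
    q,e,w=ik(P,down(yaw,0),np.array([.6,.5,1.8,0,1.2,.5]));print(s,yaw,P,q,round(e,4))
E
```

```text
t 34.08 q [-0.8725  0.3339  2.4722  1.6984  1.165  -1.2139] p [ 0.5491 -0.0295  0.1924] z [ 0.8525  0.4018 -0.3343] xaz 24.711212863764633
row patch 3.0412280701754386
-0.09 81 [0.3691 0.3176 0.034 ] [ 0.5675  0.3469  1.9711 -0.      0.8236  0.7246] 0.0
-0.09 -99 [0.3691 0.3176 0.034 ] [ 0.5675  0.3469  1.9711 -0.      0.8236 -2.417 ] 0.0
-0.09 -9 [0.3691 0.3176 0.034 ] [0.5675 0.3469 1.9711 0.     0.8236 2.2954] 0.0
0.0015000000000000013 81 [0.4595 0.3033 0.034 ] [ 0.457   0.4218  1.8326 -0.      0.8872  0.6141] 0.0
0.0015000000000000013 -99 [0.4595 0.3033 0.034 ] [ 0.457   0.4218  1.8326 -0.      0.8872 -2.5275] 0.0
0.0015000000000000013 -9 [0.4595 0.3033 0.034 ] [0.457  0.4218 1.8326 0.     0.8872 2.1849] 0.0
```

View pics/t4.png

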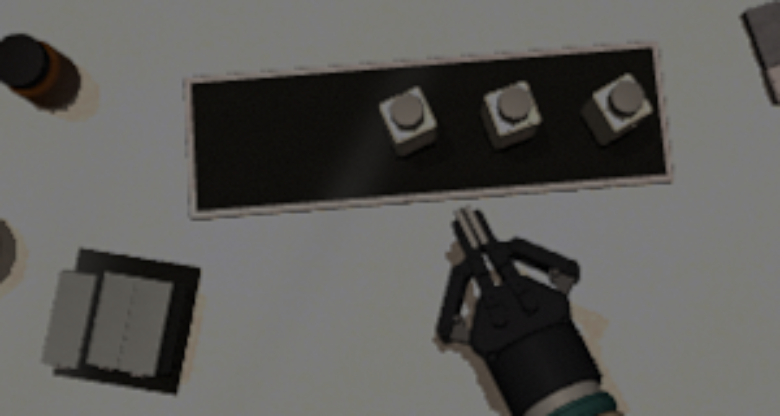

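All three bottles stand, at (405,110), (513,105) and (625,97) in the crop. The case row is untouched and the gripper is shut. Next comes pushing the low case out.

```bash
python3 - <<'E'
from h import *
go(np.array([.37,.3176,.2]),down(81,0)); go(np.array([.37,.3176,.2]),down(24.7,0))
E
```

```text
turn [ 34.0007 -64.6289 -48.5304] shift_before [ 0.0012 -0.3904 -0.0158] shift_after [ 0.3148 -0.2313 -0.008 ]
turn [ -0.4938 -70.4625   0.2751] shift_before [ 0.0012 -0.3904 -0.0158] shift_after [-0.0177 -0.3902 -0.008 ]
```

>>> {"fn": "drive_tool", "kwargs": {
  "commands": [
    {"dr":[0,-5,0],"translation":[0,0,-0.002],"claw":255},
    {"dr":[0,-5,0],"translation":[0,0,0],"claw":255},
    {"dr":[0,-5,0],"translation":[0,0,0],"claw":255},
    {"dr":[0,-5,0],"translation":[0,0,0],"claw":255},
    {"dr":[0,-5,0],"translation":[0,0,0],"claw":255},
    {"dr":[0,-5,0],"translation":[0,0,0],"claw":255},
    {"dr":[0,-5,0],"translation":[0,0,0],"claw":255},
    {"dr":[0,-5,0],"translation":[0,0,0],"claw":255},
    {"dr":[0,-5,0],"translation":[0,0,0],"claw":255},
    {"dr":[0,-5,0],"translation":[0,0,0],"claw":255}
  ]
}}

```text
t: 34.97
tool_pos: [0.5463, -0.0286, 0.1907]
ee_rot: [[0.836, 0.43, 0.341], [0.394, -0.903, 0.171], [0.381, -0.008, -0.924]]
force: [0.3, 1.2, 0.0]
width: 0.0
grip_force: 0.0
```

>>> {"fn": "drive_tool", "kwargs": {
  "commands": [
    {"dr":[0,-5,0],"translation":[0,0,0],"claw":255},
    {"dr":[0,-5,0],"translation":[0,0,0],"claw":255},
    {"dr":[0,-5,0],"translation":[0,0,0],"claw":255},
    {"dr":[0,-5,0],"translation":[0,0,0],"claw":255},
    {"dr":[0,0,0],"translation":[-0.002,-0.039,0],"claw":255},
    {"dr":[0,0,0],"translation":[-0.002,-0.039,0],"claw":255},
    {"dr":[0,0,0],"translation":[-0.002,-0.039,0],"claw":255},
    {"dr":[0,0,0],"translation":[-0.002,-0.039,0],"claw":255},
    {"dr":[0,0,0],"translation":[-0.002,-0.039,0],"claw":255},
    {"dr":[0,0,0],"translation":[-0.002,-0.039,0],"claw":255}
  ]
}}

```text
t: 35.8
tool_pos: [0.4336, 0.1787, 0.1909]
ee_rot: [[0.902, 0.43, 0.036], [0.429, -0.903, 0.025], [0.044, -0.007, -0.999]]
force: [0.9, 0.0, 1.0]
width: 0.001
grip_force: 0.0
```

>>> {"fn": "drive_tool", "kwargs": {
  "commands": [
    {"dr":[0,0,-6],"translation":[0,0,0],"claw":255},
    {"dr":[0,0,-6],"translation":[0,0,0],"claw":255},
    {"dr":[0,0,-6],"translation":[0,0,0],"claw":255},
    {"dr":[0,0,-6],"translation":[0,0,0],"claw":255},
    {"dr":[0,0,-6],"translation":[0,0,0],"claw":255},
    {"dr":[0,0,-6],"translation":[0,0,0],"claw":255},
    {"dr":[0,0,-6],"translation":[0,0,0],"claw":255},
    {"dr":[0,0,-6],"translation":[0,0,0],"claw":255},
    {"dr":[0,0,-6],"translation":[0,0,0],"claw":255},
    {"dr":[0,0,0],"translation":[0,0,0],"claw":255}
  ]
}}

```text
t: 36.63
tool_pos: [0.4347, 0.1774, 0.191]
ee_rot: [[0.18, 0.983, 0.036], [0.983, -0.181, 0.025], [0.032, 0.031, -0.999]]
force: [-0.3, -0.5, -1.2]
width: -0.001
grip_force: 0.0
```

```bash
python3 - <<'E'
from h import *
log();go(np.array([.37,.3176,.1]),down(81,0))
E
```

```text
t 36.63 q [0.2259 0.122  1.8136 0.0181 1.165  0.4009] p [0.4347 0.1774 0.191 ] z [ 0.0363  0.0254 -0.999 ] xaz 79.6099976187513
turn [ 1.8024 -1.7861 -1.4179] shift_before [ 0.1233 -0.0919  0.0921] shift_after [ 0.1284 -0.0859  0.091 ]
```

>>> {"fn": "drive_tool", "kwargs": {
  "commands": [
    {"dr":[1.8,-1.8,-1.4],"translation":[0,0,0],"claw":255},
    {"dr":[0,0,0],"translation":[0.0257,-0.0172,0],"claw":255},
    {"dr":[0,0,0],"translation":[0.0257,-0.0172,0],"claw":255},
    {"dr":[0,0,0],"translation":[0.0257,-0.0172,0],"claw":255},
    {"dr":[0,0,0],"translation":[0.0257,-0.0172,0],"claw":255},
    {"dr":[0,0,0],"translation":[0.0257,-0.0172,0],"claw":255},
    {"dr":[0,0,0],"translation":[0,0,0.03],"claw":255},
    {"dr":[0,0,0],"translation":[0,0,0.03],"claw":255},
    {"dr":[0,0,0],"translation":[0,0,0.03],"claw":255},
    {"dr":[0,0,0],"translation":[0,0,0],"claw":255}
  ]
}}

```text
t: 37.47
tool_pos: [0.367, 0.3155, 0.097]
ee_rot: [[0.16, 0.987, -0.007], [0.987, -0.16, -0.007], [-0.008, -0.005, -1.0]]
force: [-0.9, -0.6, -0.5]
width: -0.004
grip_force: 0.0
```

```bash
python3 - <<'E'
from h import *
d=r.get_image("wrist");L=pickle.load(open("log.p","rb"))
q,p,R=[l for l in L if abs(l[1][2]-.1488)<.0006][-1]
T=np.eye(4);T[:3,:3]=R;T[:3,3]=p;M=T@np.array(d["mount"]);c=(None,np.array(d["intrinsics"]),M[:3,:3],M[:3,3])
b=ray(c,[(117,112),(198,115),(186,224),(135,219)],.064);print("b",b[:,:2],b.mean(0))
l=ray(c,[(67,96),(103,203),(133,206)],.049);print("low left edge/near corner",l[:,:2])
a=ray(c,[(0,102),(56,102),(98,208),(43,212)],.064);print("a",a[:,:2],a.mean(0))
log();go(np.array([.37,.3176,.034]),down(81,0))
E
```

```text
b [[0.5023 0.275 ]
 [0.5011 0.2249]
 [0.4078 0.256 ]
 [0.4126 0.2953]] [0.456  0.2628 0.064 ]
low left edge/near corner [[0.5062 0.3135]
 [0.4164 0.3272]
 [0.4136 0.3036]]
a [[0.5076 0.3441]
 [0.5081 0.3099]
 [0.4236 0.3199]
 [0.4188 0.3647]] [0.4645 0.3347 0.064 ]
t 37.52 q [ 0.5676  0.2623  1.8869 -0.003   0.9972  0.7304] p [0.3688 0.3164 0.0997] z [-0.0027 -0.0047 -1.    ] xaz 80.77124098872083
turn [-0.1104  0.2923 -0.229 ] shift_before [0.0017 0.0011 0.0656] shift_after [0.0014 0.001  0.0657]
```

The wrist view gives the same low-case edge, with centre about (0.458,0.303) and yaw -9°. I'll descend and push gently.

>>> {"fn": "drive_tool", "kwargs": {
  "commands": [
    {"dr":[-0.1,0.3,-0.2],"translation":[0.0015,0.001,0.022],"claw":255},
    {"dr":[0,0,0],"translation":[0,0,0.022],"claw":255},
    {"dr":[0,0,0],"translation":[0,0,0.022],"claw":255},
    {"dr":[0,0,0],"translation":[0,0,0],"claw":255},
    {"dr":[0,0,0],"translation":[0,0.01,0],"claw":255},
    {"dr":[0,0,0],"translation":[0,0.01,0],"claw":255},
    {"dr":[0,0,0],"translation":[0,0.005,0],"claw":255},
    {"dr":[0,0,0],"translation":[0,0.005,0],"claw":255},
    {"dr":[0,0,0],"translation":[0,0.005,0],"claw":255},
    {"dr":[0,0,0],"translation":[0,0.005,0],"claw":255}
  ]
}}

```text
t: 38.35
tool_pos: [0.4126, 0.3139, 0.0395]
ee_rot: [[0.158, 0.987, 0.007], [0.987, -0.158, 0.008], [0.009, 0.006, -1.0]]
force: [-6.9, 2.7, 9.2]
width: -0.001
grip_force: 4.5
```

>>> {"fn": "drive_tool", "kwargs": {
  "commands": [
    {"dr":[0,0,0],"translation":[0,0.005,0],"claw":255},
    {"dr":[0,0,0],"translation":[0,0.005,0],"claw":255},
    {"dr":[0,0,0],"translation":[0,0.005,0],"claw":255},
    {"dr":[0,0,0],"translation":[0,0.005,0],"claw":255},
    {"dr":[0,0,0],"translation":[0,0.005,0],"claw":255},
    {"dr":[0,0,0],"translation":[0,0.005,0],"claw":255},
    {"dr":[0,0,0],"translation":[0,0.005,0],"claw":255},
    {"dr":[0,0,0],"translation":[0,0.005,0],"claw":255},
    {"dr":[0,0,0],"translation":[0,0,0],"claw":255},
    {"dr":[0,0,0],"translation":[0,0,0],"claw":255}
  ]
}}

```text
t: 39.18
tool_pos: [0.4534, 0.3073, 0.039]
ee_rot: [[0.156, 0.988, 0.011], [0.988, -0.156, 0.007], [0.008, 0.01, -1.0]]
force: [0.1, -0.1, 0.6]
width: 0.0
grip_force: 0.5
```

```bash
python3 - <<'E'
from h import *
log();cx=np.array([np.cos(np.radians(-9)),np.sin(np.radians(-9))]);print("s",(r.get_obs()["tool_pos"][:2]-[.458,.3035])@cx)
c=cam('top');s=cam('scene');
t=cv2.resize(c[0][200:290,165:255],None,fx=4,fy=4,interpolation=cv2.INTER_CUBIC);u=cv2.resize(s[0][90:180,350:440],None,fx=4,fy=4,interpolation=cv2.INTER_CUBIC)
cv2.imwrite('pics/t5.png',np.clip(np.hstack([t,u]).astype(float)*1.5,0,255).astype(np.uint8))
E
```

```text
t 39.18 q [0.4677 0.4067 1.8439 0.0016 0.8784 0.6235] p [0.4534 0.3073 0.039 ] z [ 0.0107  0.0068 -0.9999] xaz 81.01742025701964
s -0.005128251741550153
```

View pics/t5.png

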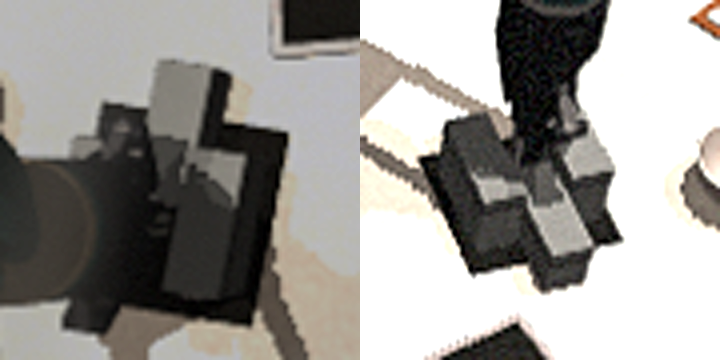

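The low case now sticks out of the row, with its far edge at (160,60)–(212,66) in the left crop. Both tall cases still stand in place. Computing how far it has moved.

```bash
python3 - <<'E'
from h import *
c=cam('top');cx=np.array([np.cos(np.radians(-9)),np.sin(np.radians(-9))]);n=np.array([-cx[1],cx[0]])
for z,P in ((.049,[(160,60),(212,66)]),(.064,[(190,148),(245,153)])):
    w=ray(c,[(165+x/4,200+y/4) for x,y in P],z)[:,:2]; 
    for v in w: print(v,"s",(v-[.458,.3035])@cx,"n",(v-[.458,.3035])@n)
E
```

```text
[0.5553 0.3042] s 0.09593859492602065 n 0.015936125239058515
[0.5514 0.2707] s 0.09735552573978672 n -0.017778997269806817
[0.4986 0.2781] s 0.04410948578017811 n -0.01877282981615019
[0.4955 0.2435] s 0.04643863323117745 n -0.053374233729134
```

>>> {"fn": "drive_tool", "kwargs": {
  "commands": [
    {"dr":[0,0,0],"translation":[0,0.004,0],"claw":255},
    {"dr":[0,0,0],"translation":[0,0.004,0],"claw":255},
    {"dr":[0,0,0],"translation":[0,0,0],"claw":255},
    {"dr":[0,0,0],"translation":[0,-0.004,0],"claw":255},
    {"dr":[0,0,0],"translation":[0,0,-0.03],"claw":255},
    {"dr":[0,0,0],"translation":[0,0,-0.04],"claw":255},
    {"dr":[0,0,0],"translation":[0,0,-0.04],"claw":255},
    {"dr":[0,0,0],"translation":[0,0.02,0],"claw":0},
    {"dr":[0,0,0],"translation":[0,0.02,0],"claw":0},
    {"dr":[0,0,0],"translation":[0,0.02,0],"claw":0}
  ]
}}

```text
t: 40.17
tool_pos: [0.5158, 0.2966, 0.1501]
ee_rot: [[0.155, 0.988, 0.012], [0.988, -0.155, 0.007], [0.009, 0.011, -1.0]]
force: [0.5, 0.6, -0.2]
width: 0.422
grip_force: 0.0
```

>>> {"fn": "drive_tool", "kwargs": {
  "commands": [
    {"dr":[0,0,-7],"translation":[0,0,0],"claw":0},
    {"dr":[0,0,-7],"translation":[0,0,0],"claw":0},
    {"dr":[0,0,-7],"translation":[0,0,0],"claw":0},
    {"dr":[0,0,-7],"translation":[0,0,0],"claw":0},
    {"dr":[0,0,-7],"translation":[0,0,0],"claw":0},
    {"dr":[0,0,-7],"translation":[0,0,0],"claw":0},
    {"dr":[0,0,-7],"translation":[0,0,0],"claw":0},
    {"dr":[0,0,-7],"translation":[0,0,0],"claw":0},
    {"dr":[0,0,-7],"translation":[0,0,0],"claw":0},
    {"dr":[0,0,-7],"translation":[0,0,0],"claw":0}
  ]
}}

```text
t: 41.0
tool_pos: [0.5148, 0.2964, 0.1485]
ee_rot: [[-0.878, 0.479, 0.009], [0.479, 0.878, 0.006], [-0.006, 0.01, -1.0]]
force: [0.9, 0.3, 0.9]
width: 0.998
grip_force: 0.0
```

>>> {"fn": "drive_tool", "kwargs": {
  "commands": [
    {"dr":[0,0,-7],"translation":[0,0,0],"claw":0},
    {"dr":[0,0,-7],"translation":[0,0,0],"claw":0},
    {"dr":[0,0,-6],"translation":[0,0,0],"claw":0},
    {"dr":[0,0,0],"translation":[0,0,0],"claw":0},
    {"dr":[0,0,0],"translation":[0,0,0],"claw":0},
    {"dr":[0,0,0],"translation":[0,0,0],"claw":0},
    {"dr":[0,0,0],"translation":[0,0,0],"claw":0},
    {"dr":[0,0,0],"translation":[0,0,0],"claw":0},
    {"dr":[0,0,0],"translation":[0,0,0],"claw":0},
    {"dr":[0,0,0],"translation":[0,0,0],"claw":0}
  ]
}}

```text
t: 41.83
tool_pos: [0.5149, 0.2965, 0.1488]
ee_rot: [[-0.988, 0.156, 0.009], [0.156, 0.988, 0.006], [-0.008, 0.007, -1.0]]
force: [0.3, -0.4, -0.1]
width: 0.998
grip_force: 0.0
```

```bash
python3 - <<'E'
from h import *
log();cx=np.array([np.cos(np.radians(-9)),np.sin(np.radians(-9))]);P=np.array([.458,.3030])+cx*.061;print(P)
go(np.r_[P,.1],down(171,0));go(np.r_[P,.014],down(171,0))
c=cam('wrist');print(proj(c,[[*P,.049],[*(P+.045*cx),.049],[*(P-.018*np.array([.156,.988])),.049]]))
im=c[0].copy()
for q in proj(c,[[*P,.049],[*(P+.045*cx),.049],[*(P-.018*np.array([.156,.988])),.049]]): cv2.circle(im,tuple(int(v) for v in q),3,(0,0,255),-1)
cv2.imwrite('pics/w6.png',im)
E
```

```text
t 41.83 q [ 0.4042  0.3542  1.6017  0.002   1.1747 -1.0106] p [0.5149 0.2965 0.1488] z [ 0.0094  0.0061 -0.9999] xaz 171.01593094628518
[0.5182 0.2935]
turn [0.4273 0.4782 0.0177] shift_before [-0.0034 -0.0028  0.0488] shift_after [-0.0038 -0.0025  0.0488]
turn [0.4273 0.4782 0.0177] shift_before [-0.0027 -0.0035  0.1348] shift_after [-0.0038 -0.0025  0.1348]
[[322.8101 204.9624]
 [322.9506 255.3513]
 [300.271  205.0295]]
```

View pics/w6.png

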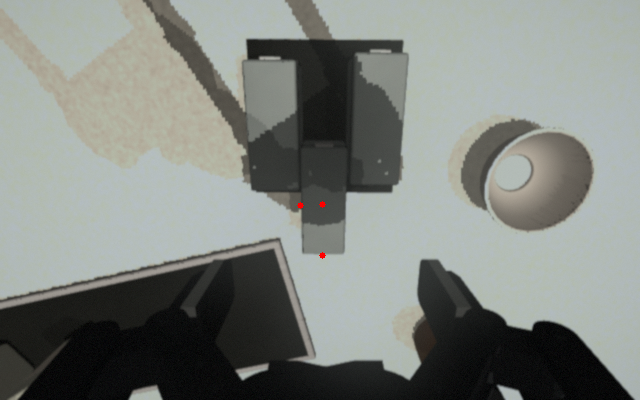

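The low case's top spans (301–346, 145–252), and my predicted centre (323,205) matches. Descending to grip it.

>>> {"fn": "drive_tool", "kwargs": {
  "commands": [
    {"dr":[0.43,0.48,0],"translation":[-0.004,-0.0025,0.012],"claw":0},
    {"dr":[0,0,0],"translation":[0,0,0.022],"claw":0},
    {"dr":[0,0,0],"translation":[0,0,0.022],"claw":0},
    {"dr":[0,0,0],"translation":[0,0,0.022],"claw":0},
    {"dr":[0,0,0],"translation":[0,0,0.022],"claw":0},
    {"dr":[0,0,0],"translation":[0,0,0.022],"claw":0},
    {"dr":[0,0,0],"translation":[0,0,0.013],"claw":0},
    {"dr":[0,0,0],"translation":[0,0,0],"claw":0},
    {"dr":[0,0,0],"translation":[0,0,0],"claw":0},
    {"dr":[0,0,0],"translation":[0,0,0],"claw":0}
  ]
}}

```text
t: 42.72
tool_pos: [0.5193, 0.2936, 0.0141]
ee_rot: [[-0.988, 0.156, 0.001], [0.156, 0.988, 0.0], [-0.001, 0.0, -1.0]]
force: [-0.3, -0.2, -0.3]
width: 0.996
grip_force: 0.0
```

>>> {"fn": "drive_tool", "kwargs": {
  "commands": [
    {"dr":[0,0,0],"translation":[0,0,0],"claw":220},
    {"dr":[0,0,0],"translation":[0,0,0],"claw":220},
    {"dr":[0,0,0],"translation":[0,0,0],"claw":220},
    {"dr":[0,0,0],"translation":[0,0,0],"claw":220},
    {"dr":[0,0,0],"translation":[0,0,0],"claw":220},
    {"dr":[0,0,0],"translation":[0,0,0],"claw":220},
    {"dr":[0,0,0],"translation":[0,0,0],"claw":220},
    {"dr":[0,0,0],"translation":[0,0,0],"claw":220},
    {"dr":[0,0,0],"translation":[0,0,0],"claw":220},
    {"dr":[0,0,0],"translation":[0,0,0],"claw":220}
  ],
  "squeeze": 70
}}

```text
t: 43.55
tool_pos: [0.5193, 0.2939, 0.0147]
ee_rot: [[-0.988, 0.156, 0.002], [0.156, 0.988, 0.001], [-0.002, 0.001, -1.0]]
force: [-0.3, -0.1, 6.0]
width: 0.411
grip_force: 70.3
```

```bash
python3 - <<'E'
from h import *
o=log();print(o['width'],o['grip_force'],o['force'])
p=np.r_[tray(0,.15),.1];print(p);go(p,o['ee_rot'])
q,e,w=ik(np.r_[p[:2],.02],o['ee_rot'],o['qpos']);print(q,e)
E
```

```text
t 43.55 q [ 0.3983  0.4987  1.748   0.0002  0.8928 -1.0162] p [0.5193 0.2939 0.0147] z [ 0.0019  0.0009 -1.    ] xaz 171.04165018883674
0.4113253005716698 70.34955739974976 [-0.3047 -0.1214  6.0159]
[0.6439 0.1491 0.1   ]
turn [0. 0. 0.] shift_before [-0.1457 -0.1235 -0.0852] shift_after [-0.1457 -0.1235 -0.0852]
[ 0.122   0.5683  1.5879  0.0008  0.9834 -1.2929] 4.953648913626367e-12
```

>>> {"fn": "drive_tool", "kwargs": {
  "commands": [
    {"dr":[0,0,0],"translation":[0,0,-0.01],"claw":220},
    {"dr":[0,0,0],"translation":[0,0,-0.025],"claw":220},
    {"dr":[0,0,0],"translation":[0,0,-0.025],"claw":220},
    {"dr":[0,0,0],"translation":[0,0,-0.025],"claw":220},
    {"dr":[0,0,0],"translation":[-0.014,-0.012,0],"claw":220},
    {"dr":[0,0,0],"translation":[-0.028,-0.024,0],"claw":220},
    {"dr":[0,0,0],"translation":[-0.028,-0.024,0],"claw":220},
    {"dr":[0,0,0],"translation":[-0.028,-0.024,0],"claw":220},
    {"dr":[0,0,0],"translation":[-0.028,-0.024,0],"claw":220},
    {"dr":[0,0,0],"translation":[-0.02,-0.0155,0],"claw":220}
  ]
}}

```text
t: 44.38
tool_pos: [0.6449, 0.1456, 0.0987]
ee_rot: [[-0.988, 0.157, -0.0], [0.157, 0.988, -0.002], [0.0, -0.002, -1.0]]
force: [1.0, 0.1, -1.4]
width: 0.414
grip_force: 70.2
```

>>> {"fn": "drive_tool", "kwargs": {
  "commands": [
    {"dr":[0,0,0],"translation":[0,0,0],"claw":220},
    {"dr":[0,0,0],"translation":[0,0,0],"claw":220},
    {"dr":[0,0,0],"translation":[0,0,0.02],"claw":220},
    {"dr":[0,0,0],"translation":[0,0,0.02],"claw":220},
    {"dr":[0,0,0],"translation":[0,0,0.02],"claw":220},
    {"dr":[0,0,0],"translation":[0,0,0.012],"claw":220},
    {"dr":[0,0,0],"translation":[0,0,0],"claw":220},
    {"dr":[0,0,0],"translation":[0,0,0],"claw":220},
    {"dr":[0,0,0],"translation":[0,0,0],"claw":220},
    {"dr":[0,0,0],"translation":[0,0,0],"claw":220}
  ]
}}

```text
t: 45.22
tool_pos: [0.6445, 0.1492, 0.0283]
ee_rot: [[-0.988, 0.155, 0.003], [0.155, 0.988, 0.0], [-0.002, 0.001, -1.0]]
force: [0.6, 0.3, -0.4]
width: 0.413
grip_force: 70.2
```

```bash
python3 - <<'E'
from h import *
o=log();print(o['width'],o['grip_force'],o['force'])
E
```

```text
t 45.22 q [ 0.1223  0.56    1.579   0.0001  1.     -1.2925] p [0.6445 0.1492 0.0283] z [ 0.0025  0.0004 -1.    ] xaz 171.0607890761176
0.4133539106178549 70.23476600646973 [ 0.5933  0.3037 -0.4494]
```

>>> {"fn": "drive_tool", "kwargs": {
  "commands": [
    {"dr":[0,0,0],"translation":[0,0,0.003],"claw":220},
    {"dr":[0,0,0],"translation":[0,0,0.003],"claw":220},
    {"dr":[0,0,0],"translation":[0,0,0.0015],"claw":220},
    {"dr":[0,0,0],"translation":[0,0,0.0015],"claw":220},
    {"dr":[0,0,0],"translation":[0,0,0.001],"claw":220},
    {"dr":[0,0,0],"translation":[0,0,0],"claw":220},
    {"dr":[0,0,0],"translation":[0,0,0],"claw":220},
    {"dr":[0,0,0],"translation":[0,0,0],"claw":220},
    {"dr":[0,0,0],"translation":[0,0,0],"claw":220},
    {"dr":[0,0,0],"translation":[0,0,0],"claw":220}
  ]
}}

```text
t: 46.05
tool_pos: [0.6435, 0.1487, 0.0188]
ee_rot: [[-0.988, 0.156, 0.001], [0.156, 0.988, 0.0], [-0.001, 0.0, -1.0]]
force: [-2.9, -0.3, 8.9]
width: 0.416
grip_force: 71.7
```

>>> {"fn": "drive_tool", "kwargs": {
  "commands": [
    {"dr":[0,0,0],"translation":[0,0,0],"claw":90},
    {"dr":[0,0,0],"translation":[0,0,0],"claw":90},
    {"dr":[0,0,0],"translation":[0,0,0],"claw":90},
    {"dr":[0,0,0],"translation":[0,0,0],"claw":90},
    {"dr":[0,0,0],"translation":[0,0,0],"claw":90},
    {"dr":[0,0,0],"translation":[0,0,-0.01],"claw":90},
    {"dr":[0,0,0],"translation":[0,0,-0.03],"claw":90},
    {"dr":[0,0,0],"translation":[0,0,-0.04],"claw":90},
    {"dr":[0,0,0],"translation":[0,0,-0.04],"claw":90},
    {"dr":[0,0,0],"translation":[0,0,-0.04],"claw":255}
  ]
}}

```text
t: 46.88
tool_pos: [0.6432, 0.1487, 0.1789]
ee_rot: [[-0.988, 0.156, -0.0], [0.156, 0.988, -0.0], [0.0, -0.0, -1.0]]
force: [1.6, -0.2, 0.6]
width: 0.521
grip_force: 0.0
```

```bash
python3 - <<'E'
from h import *
o=log()
c=cam('top');s=cam('scene')
cv2.imwrite('pics/t6.png',c[0]);cv2.imwrite('pics/s6.png',s[0])
# numeric: button centre by triangulation, grey disc
for n,cc,(x0,x1,y0,y1) in (("top",c,(480,520,210,250)),("scene",s,(135,172,228,262))):
    g=cv2.cvtColor(cc[0],cv2.COLOR_BGR2GRAY)[y0:y1,x0:x1];m=(g<np.median(g)*.75).astype(np.uint8)
    k,lab,st,ce=cv2.connectedComponentsWithStats(m);print(n,[(st[i,4],ce[i]+[x0,y0]) for i in range(1,k) if st[i,4]>15])
# bottles on tray in top view: bright blobs inside tray region
g=cv2.cvtColor(c[0],cv2.COLOR_BGR2GRAY);m=np.zeros_like(g);cv2.fillPoly(m,[np.array([(236,164),(409,151),(413,197),(238,209)])],1)
b=((g>70)*m).astype(np.uint8);k,lab,st,ce=cv2.connectedComponentsWithStats(b)
for i in range(1,k):
    if st[i,4]>30: print("tray blob",st[i],ce[i],ray(c,ce[i],.1)[0,:2])
E
```

```text
t 46.88 q [ 0.1219  0.4334  1.3928  0.      1.3157 -1.2926] p [0.6432 0.1487 0.1789] z [-0.0004 -0.     -1.    ] xaz 171.04273969306547
top [(np.int32(46), array([491.2609, 230.8696])), (np.int32(131), array([499.0992, 228.4809]))]
scene [(np.int32(127), array([152.5748, 244.4488])), (np.int32(56), array([157.8036, 249.6429]))]
tray blob [388 158  23  23 254] [399.0984 168.6299] [ 0.6642 -0.1848]
tray blob [346 161  22  21 268] [356.7201 170.9104] [ 0.6586 -0.0809]
tray blob [237 163  15  38 477] [243.6813 181.3019] [0.6331 0.196 ]
tray blob [306 163  22  22 269] [316.2862 173.6171] [0.652  0.0182]
```

```bash
python3 - <<'E'
from h import *
c=cam('top');s=cam('scene')
P=lambda k:k[1]@np.c_[k[2].T,-k[2].T@k[3]]
X=cv2.triangulatePoints(P(c),P(s),np.array([[499.1],[228.5]]),np.array([[152.6],[244.45]])).ravel();X=X[:3]/X[3];print("btn",X,proj(c,X),proj(s,X))
o=r.get_obs();go(np.r_[X[:2],.2],o["ee_rot"])
E
```

```text
btn [ 0.5224 -0.4607  0.0141] [[499.2788 228.5369]] [[152.784  244.4687]]
turn [0. 0. 0.] shift_before [ 0.0255 -0.6212 -0.0215] shift_after [ 0.0255 -0.6212 -0.0215]
```

>>> {"fn": "drive_tool", "kwargs": {
  "commands": [
    {"dr":[0,0,0],"translation":[0.0017,-0.03,-0.01],"claw":255},
    {"dr":[0,0,0],"translation":[0.0017,-0.041,-0.01],"claw":255},
    {"dr":[0,0,0],"translation":[0.0017,-0.041,0],"claw":255},
    {"dr":[0,0,0],"translation":[0.0017,-0.041,0],"claw":255},
    {"dr":[0,0,0],"translation":[0.0017,-0.041,0],"claw":255},
    {"dr":[0,0,0],"translation":[0.0017,-0.041,0],"claw":255},
    {"dr":[0,0,0],"translation":[0.0017,-0.041,0],"claw":255},
    {"dr":[0,0,0],"translation":[0.0017,-0.041,0],"claw":255},
    {"dr":[0,0,0],"translation":[0.0017,-0.041,0],"claw":255},
    {"dr":[0,0,0],"translation":[0.0017,-0.041,0],"claw":255}
  ]
}}

```text
t: 47.92
tool_pos: [0.5629, -0.2434, 0.1947]
ee_rot: [[-0.988, 0.156, -0.004], [0.156, 0.988, 0.002], [0.004, 0.001, -1.0]]
force: [-0.2, 0.3, -0.1]
width: -0.002
grip_force: 0.0
```

>>> {"fn": "drive_tool", "kwargs": {
  "commands": [
    {"dr":[0,0,0],"translation":[0.0017,-0.041,0],"claw":255},
    {"dr":[0,0,0],"translation":[0.0017,-0.041,0],"claw":255},
    {"dr":[0,0,0],"translation":[0.0017,-0.041,0],"claw":255},
    {"dr":[0,0,0],"translation":[0.0017,-0.041,0],"claw":255},
    {"dr":[0,0,0],"translation":[0.0017,-0.041,0],"claw":255},
    {"dr":[0,0,0],"translation":[0,0,0],"claw":255},
    {"dr":[0,0,0],"translation":[0,0,0],"claw":255},
    {"dr":[0,0,0],"translation":[0,0,0],"claw":255},
    {"dr":[0,0,0],"translation":[0,0,0],"claw":255},
    {"dr":[0,0,0],"translation":[0,0,0],"claw":255}
  ]
}}

```text
t: 48.75
tool_pos: [0.5247, -0.4416, 0.1964]
ee_rot: [[-0.988, 0.154, -0.001], [0.154, 0.988, 0.001], [0.001, 0.001, -1.0]]
force: [0.7, 0.3, -0.6]
width: -0.003
grip_force: 0.0
```

```bash
python3 - <<'E'
from h import *
o=log();w=cam('wrist');c=cam('top');s=cam('scene')
print("expect btn px",proj(w,[[.5224,-.46,.014],[.5222,-.4466,.042]]))
g=cv2.GaussianBlur(cv2.cvtColor(w[0],cv2.COLOR_BGR2GRAY),(5,5),0)
h=cv2.HoughCircles(g,cv2.HOUGH_GRADIENT,1,20,param1=80,param2=25,minRadius=12,maxRadius=60);print(None if h is None else h[0][:6])
# case on tray
a=cv2.imread('pics/top0.png');d=cv2.absdiff(a,c[0]).max(2);m=np.zeros(d.shape,np.uint8);cv2.fillPoly(m,[np.array([(236,164),(409,151),(413,197),(238,209)])],1)
k,lab,st,ce=cv2.connectedComponentsWithStats(((d>25)*m).astype(np.uint8))
for i in range(1,k):
    if st[i,4]>40:
        (x,y),(ww,hh),an=cv2.minAreaRect(np.argwhere(lab==i)[:,::-1].astype(np.float32));print(st[i],(x,y),(ww,hh),an,ray(c,(x,y),.053)[0,:2])
# other new/unknown bottles on bench: changed pixels elsewhere
print("row",d[225:282,178:238].mean())
E
```

```text
t 48.75 q [-0.801   0.4623  1.3002  0.0003  1.3804 -2.2173] p [ 0.5247 -0.4416  0.1964] z [-0.0007  0.0011 -1.    ] xaz 171.14433620319937
expect btn px [[308.4776 177.4979]
 [320.7918 182.1606]]
[[307.5 175.5  15.6]]
[388 158  23  23 306] (399.3382568359375, 169.39706420898438) (19.550838470458984, 18.00735092163086) 59.036251068115234 [ 0.6727 -0.1951]
[346 161  22  22 311] (357.0862121582031, 171.9655303955078) (19.683706283569336, 18.012449264526367) 68.19859313964844 [ 0.6662 -0.086 ]
[256 163  21  37 500] (266.1153564453125, 181.42306518554688) (14.120360374450684, 36.08536148071289) 11.309932708740234 [0.6417 0.1487]
[306 163  22  23 304] (316.4000549316406, 173.80001831054688) (17.88854217529297, 17.88854217529297) 63.43495178222656 [0.6615 0.019 ]
row 12.00906432748538
```

The wrist view puts the button at (307.5,175.5), radius 15.6, which fits a top at about (0.5235,-0.461,0.014). The case is at (0.642,0.149) and all three bottles are on the tray. Moving down over the button.

>>> {"fn": "drive_tool", "kwargs": {
  "commands": [
    {"dr":[0,0,0],"translation":[-0.002,-0.0195,0],"claw":255},
    {"dr":[0,0,0],"translation":[0,0,0.035],"claw":255},
    {"dr":[0,0,0],"translation":[0,0,0.035],"claw":255},
    {"dr":[0,0,0],"translation":[0,0,0.035],"claw":255},
    {"dr":[0,0,0],"translation":[0,0,0.03],"claw":255},
    {"dr":[0,0,0],"translation":[0,0,0.02],"claw":255},
    {"dr":[0,0,0],"translation":[0,0,0],"claw":255},
    {"dr":[0,0,0],"translation":[0,0,0],"claw":255},
    {"dr":[0,0,0],"translation":[0,0,0],"claw":255},
    {"dr":[0,0,0],"translation":[0,0,0],"claw":255}
  ]
}}

```text
t: 49.73
tool_pos: [0.5247, -0.4641, 0.0442]
ee_rot: [[-0.988, 0.155, 0.003], [0.155, 0.988, -0.003], [-0.004, -0.003, -1.0]]
force: [-0.2, -0.1, 0.6]
width: 0.002
grip_force: 0.0
```

```bash
python3 - <<'E'
from h import *
o=log();print(o['force']);go(np.array([.5235,-.461,.02]),down(171,0))
E
```

```text
t 49.73 q [-0.8233  0.5923  1.4656 -0.0001  1.0791 -2.2381] p [ 0.5247 -0.4641  0.0442] z [ 0.003  -0.0034 -1.    ] xaz 171.0629907523268
[-0.2351 -0.0997  0.5984]
turn [-0.1652  0.201   0.0627] shift_before [0.0018 0.0029 0.0242] shift_after [0.0017 0.0028 0.0242]
```

>>> {"fn": "drive_tool", "kwargs": {
  "commands": [
    {"dr":[0,0,0],"translation":[0.001,0.002,0.008],"claw":255},
    {"dr":[0,0,0],"translation":[0,0,0.006],"claw":255},
    {"dr":[0,0,0],"translation":[0,0,0.004],"claw":255},
    {"dr":[0,0,0],"translation":[0,0,0.003],"claw":255},
    {"dr":[0,0,0],"translation":[0,0,0.003],"claw":255},
    {"dr":[0,0,0],"translation":[0,0,0.002],"claw":255},
    {"dr":[0,0,0],"translation":[0,0,0],"claw":255},
    {"dr":[0,0,0],"translation":[0,0,0],"claw":255},
    {"dr":[0,0,0],"translation":[0,0,0],"claw":255},
    {"dr":[0,0,0],"translation":[0,0,0],"claw":255}
  ]
}}

```text
t: 50.57
tool_pos: [0.5224, -0.4605, 0.0161]
ee_rot: [[-0.988, 0.156, -0.001], [0.156, 0.988, 0.001], [0.001, 0.0, -1.0]]
force: [-1.4, 2.9, 5.8]
width: 0.003
grip_force: 2.8
```

>>> {"fn": "drive_tool", "kwargs": {
  "commands": [
    {"dr":[0,0,0],"translation":[0,0,0.001],"claw":255},
    {"dr":[0,0,0],"translation":[0,0,0.001],"claw":255},
    {"dr":[0,0,0],"translation":[0,0,0.001],"claw":255},
    {"dr":[0,0,0],"translation":[0,0,0],"claw":255},
    {"dr":[0,0,0],"translation":[0,0,0],"claw":255},
    {"dr":[0,0,0],"translation":[0,0,0],"claw":255},
    {"dr":[0,0,0],"translation":[0,0,0],"claw":255},
    {"dr":[0,0,0],"translation":[0,0,0],"claw":255},
    {"dr":[0,0,0],"translation":[0,0,0],"claw":255},
    {"dr":[0,0,0],"translation":[0,0,0],"claw":255}
  ]
}}

```text
t: 51.4
tool_pos: [0.5224, -0.4605, 0.0158]
ee_rot: [[-0.988, 0.156, 0.0], [0.156, 0.988, -0.0], [-0.0, -0.0, -1.0]]
force: [-4.8, 4.4, 17.8]
width: -0.0
grip_force: 8.9
```

>>> {"fn": "drive_tool", "kwargs": {
  "commands": [
    {"dr":[0,0,0],"translation":[0,0,-0.005],"claw":255},
    {"dr":[0,0,0],"translation":[0,0,-0.01],"claw":255},
    {"dr":[0,0,0],"translation":[0,0.003,0],"claw":255},
    {"dr":[0,0,0],"translation":[0,0,0],"claw":255},
    {"dr":[0,0,0],"translation":[0,0,0.0025],"claw":255},
    {"dr":[0,0,0],"translation":[0,0,0.0025],"claw":255},
    {"dr":[0,0,0],"translation":[0,0,0.003],"claw":255},
    {"dr":[0,0,0],"translation":[0,0,0],"claw":255},
    {"dr":[0,0,0],"translation":[0,0,0],"claw":255},
    {"dr":[0,0,0],"translation":[0,0,0],"claw":255}
  ]
}}

```text
t: 52.23
tool_pos: [0.523, -0.4577, 0.0196]
ee_rot: [[-0.988, 0.156, -0.0], [0.156, 0.988, 0.0], [0.0, 0.0, -1.0]]
force: [0.7, 0.3, 2.9]
width: 0.003
grip_force: 1.4
```

>>> {"fn": "drive_tool", "kwargs": {
  "commands": [
    {"dr":[0,0,0],"translation":[0,0,0.002],"claw":255},
    {"dr":[0,0,0],"translation":[0,0,0],"claw":255},
    {"dr":[0,0,0],"translation":[0,0,0],"claw":255},
    {"dr":[0,0,0],"translation":[0,0,0],"claw":255},
    {"dr":[0,0,0],"translation":[0,0,0],"claw":255},
    {"dr":[0,0,0],"translation":[0,0,0],"claw":255},
    {"dr":[0,0,0],"translation":[0,0,0],"claw":255},
    {"dr":[0,0,0],"translation":[0,0,0],"claw":255},
    {"dr":[0,0,0],"translation":[0,0,0],"claw":255},
    {"dr":[0,0,0],"translation":[0,0,0],"claw":255}
  ]
}}

```text
t: 53.07
tool_pos: [0.5231, -0.4577, 0.0176]
ee_rot: [[-0.988, 0.156, -0.0], [0.156, 0.988, 0.0], [0.0, 0.0, -1.0]]
force: [-1.5, 1.5, 3.4]
width: 0.002
grip_force: 1.9
```

>>> {"fn": "drive_tool", "kwargs": {
  "commands": [
    {"dr":[0,0,0],"translation":[0,0,0.002],"claw":255},
    {"dr":[0,0,0],"translation":[0,0,0],"claw":255},
    {"dr":[0,0,0],"translation":[0,0,0],"claw":255},
    {"dr":[0,0,0],"translation":[0,0,0],"claw":255},
    {"dr":[0,0,0],"translation":[0,0,0],"claw":255},
    {"dr":[0,0,0],"translation":[0,0,0],"claw":255},
    {"dr":[0,0,0],"translation":[0,0,0],"claw":255},
    {"dr":[0,0,0],"translation":[0,0,0],"claw":255},
    {"dr":[0,0,0],"translation":[0,0,0],"claw":255},
    {"dr":[0,0,0],"translation":[0,0,0],"claw":255}
  ]
}}

```text
t: 53.9
tool_pos: [0.5231, -0.4578, 0.0161]
ee_rot: [[-0.988, 0.156, -0.0], [0.156, 0.988, -0.0], [0.0, -0.0, -1.0]]
force: [-1.6, 1.7, 6.5]
width: -0.001
grip_force: 3.3
```

>>> {"fn": "drive_tool", "kwargs": {
  "commands": [
    {"dr":[0,0,0],"translation":[0,0,0.002],"claw":255},
    {"dr":[0,0,0],"translation":[0,0,0],"claw":255},
    {"dr":[0,0,0],"translation":[0,0,0],"claw":255},
    {"dr":[0,0,0],"translation":[0,0,0],"claw":255},
    {"dr":[0,0,0],"translation":[0,0,0],"claw":255},
    {"dr":[0,0,0],"translation":[0,0,0],"claw":255},
    {"dr":[0,0,0],"translation":[0,0,0],"claw":255},
    {"dr":[0,0,0],"translation":[0,0,0],"claw":255},
    {"dr":[0,0,0],"translation":[0,0,0],"claw":255},
    {"dr":[0,0,0],"translation":[0,0,0],"claw":255}
  ]
}}

```text
t: 54.73
tool_pos: [0.5231, -0.4578, 0.0159]
ee_rot: [[-0.988, 0.156, 0.0], [0.156, 0.988, -0.001], [-0.001, -0.001, -1.0]]
force: [-2.7, 4.1, 15.4]
width: 0.0
grip_force: 7.3
```

The force rises like the spring (2.9 N, then 3.4 N) and then stops hard at 0.016, so the button is fully down. Releasing and checking the scene.

>>> {"fn": "drive_tool", "kwargs": {
  "commands": [
    {"dr":[0,0,0],"translation":[0,0,-0.01],"claw":255},
    {"dr":[0,0,0],"translation":[0,0,-0.03],"claw":255},
    {"dr":[0,0,0],"translation":[0,0,-0.04],"claw":255},
    {"dr":[0,0,0],"translation":[0,0,-0.04],"claw":255},
    {"dr":[0,0,0],"translation":[0,0,-0.04],"claw":255},
    {"dr":[0,0,0],"translation":[0,0,0],"claw":255},
    {"dr":[0,0,0],"translation":[0,0,0],"claw":255},
    {"dr":[0,0,0],"translation":[0,0,0],"claw":255},
    {"dr":[0,0,0],"translation":[0,0,0],"claw":255},
    {"dr":[0,0,0],"translation":[0,0,0],"claw":255}
  ]
}}

```text
t: 55.57
tool_pos: [0.5224, -0.4571, 0.1712]
ee_rot: [[-0.988, 0.156, -0.003], [0.156, 0.988, 0.003], [0.003, 0.002, -1.0]]
force: [0.3, 0.1, 0.8]
width: 0.0
grip_force: 0.0
```

```bash
python3 - <<'E'
from h import *
o=log();c=cam('top')
a=cv2.imread('pics/top0.png');d=cv2.absdiff(a,c[0]).max(2);m=np.zeros(d.shape,np.uint8);cv2.fillPoly(m,[np.array([(236,164),(409,151),(413,197),(238,209)])],1)
k,lab,st,ce=cv2.connectedComponentsWithStats(((d>25)*m).astype(np.uint8))
for i in range(1,k):
    if st[i,4]>40:
        (x,y),s,an=cv2.minAreaRect(np.argwhere(lab==i)[:,::-1].astype(np.float32));print((x,y),s,an,ray(c,(x,y),.053)[0,:2])
for n,(x0,x1,y0,y1) in dict(jar=(150,200,135,180),bowl=(122,170,205,245),brush=(440,485,125,205),talla=(176,198,235,272),tallb=(212,227,237,275)).items(): print(n,d[y0:y1,x0:x1].mean())
E
```

```text
t 55.57 q [-0.8189  0.4905  1.3147 -0.0002  1.3405 -2.2333] p [ 0.5224 -0.4571  0.1712] z [-0.003   0.0029 -1.    ] xaz 171.03877371329233
(399.3382568359375, 169.39706420898438) (19.550838470458984, 18.00735092163086) 59.036251068115234 [ 0.6727 -0.1951]
(357.1986389160156, 172.3629913330078) (20.248119354248047, 18.14137840270996) 69.44395446777344 [ 0.6651 -0.0863]
(266.1153869628906, 181.42306518554688) (14.120360374450684, 36.08536148071289) 11.309932708740234 [0.6417 0.1487]
(316.7000427246094, 174.4000244140625) (19.230182647705078, 17.88854217529297) 63.43495178222656 [0.6599 0.0183]
jar 2.2275555555555555
bowl 2.1182291666666666
brush 2.281111111111111
talla 6.135135135135135
tallb 7.594736842105263
```

```bash
python3 -c "
from bench import r
print(r.sign_off())"
```

```text
the job is handed in; nothing more can be done
None
```

I handed the job in at about 56 s. All three bottles (I saw no fourth) and the low case stand on the tray by the last top-camera check. The start button was pressed to its stop and let go, both tall cases still stand, and the bowl, jar and brush did not move. The sign-off returned no verdict.

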